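# Load the tool steriliser and latch its door

## Robot

A 6-joint arm with a two-finger parallel gripper is mounted at the origin on a cart in front of the work surface, level with it; the furniture and walls round the work are solid. World frame = base frame: x ahead of the robot, y to its left, z up, the work surface at z = 0. Lengths are in m, angles in rad, forces in N, time in s.
With the tool pointing down it reaches from about 0.35 to 0.775 m from the base axis. Payload 5.5 kg.
Tool frame: the origin (TCP) lies midway between the tips of the shut fingers; the grasp point (between the pads) lies 19 mm behind it; z points along the fingers, y is the line along which they close (so a half turn about z gives the same grasp; the last joint's range is limited). The gripper opens to 85 mm and grips with 20 to 120 N. Pads are 22 mm wide; open, the fingers measure 114 mm over their backs; the gripper's body (76 mm by 85 mm) begins 54 mm behind the grasp point. The pads swing forward as they close: fully open they stand 13 mm farther back than shut.
Start: joints at [1.121, 0.313, 0.046, 1.304, 0, 1.431], TCP at [0.175, 0.548, 0.231] pointing down, gripper open.
Joint ranges: [-2.76, 2.76], [-0.86, 1.69], [-1.03, 1.26], [-2.2, 2.34], [-1.47, 1.5], [-3.14, 3.14]. Speed limits (rad/s): [2.57, 2.57, 3.14, 3.14, 3.14, 3.14].

## Interface

Orientations are given as a unit quaternion [w, x, y, z].
In Python, from workcell import env gives the robot as it stands. The module is installed in compiled form; this text tells all that it offers.
- The arm moves only by the tool carry_out, never from a script. Its argument "series" is a list of rows, each an object with "delta_rot": the turn, a rotation vector about the world's x, y, z normalised to -1 to 1, where 1 is 0.1 rad, a list of three; "travel": the shift along the world's x, y, z normalised to -1 to 1, where 1 is 0.025 m, a list of three; "fingers": the closure, from -1 (fully open) to 1 (shut). In form: [{"delta_rot": [ax, ay, az], "travel": [tx, ty, tz], "fingers": fingers}, ...]. A call has 1 to 5 rows; each row shifts and turns the commanded pose from where the row before left it; what a row does not reach is not made up. A row lasts 1/8 s, in which the tool goes at most 62.5 mm and 10.7 degrees, less where a joint would pass 70% of its speed; a pose out of reach is approached as far as the arm can. A call with a number of a shift or a turn outside -1 to 1 is refused whole. A call with a gripper value outside its range is refused whole. The fingers move at their own pace and stop on an object; "squeeze" is the grip in N (left out, the last holds). Time passes only in rows, so rows that do not move let the fingers close. It gives the time, the measured TCP pose, the force, the opening and the grip force at its end, in the units of the state.
- env.get_state(): the state, without advancing time (a new reading comes with each control period).
- env.read_camera(name): name is "scene" or "top" or "wrist"; returns a dict with "color" (480x640x3 uint8, red, green, blue), "fx", "fy", "cx", "cy" (pixels), "world_from_camera" (4x4, takes a point from camera to world coordinates); the wrist camera has in their place "hand_eye" (4x4, takes a point from camera to tool coordinates, whose origin is the TCP and whose axes are the flange's). Camera axes: x right, y up, looking along -z (the intrinsics and any distortion apply to the point x, -y, -z); pixel columns grow to the right and rows downward; lengths in m; the calibration is good to about 2 mm. The wrist camera is an equidistant fisheye: a pixel r from the principal point sees the ray r / f radians off the axis. A picture is of the moment at which its call begins: read the wrist's pose just before it. There is no depth.
- env.hand_in(): hands the job in; it is judged then, once.
The state is a dict: "clock": time; "joint_pos": joint angles; "qvel": joint speeds; "tau": joint torques, N m; "tcp_pos": TCP position; "orientation": TCP orientation; "wrist_force": force on the tool from outside, world axes, zero at the start; "ft_torque": the same for the moment, N m; "finger_gap": finger opening in m; "grip_force": force on a finger pad.
Only numpy, scipy, OpenCV 4.12 (cv2) and the standard library are available. Lean on these libraries where they do the work, as an engineer would, in place of code of your own. Each camera call takes 0.05 s, during which the arm holds its last target. There are 200 camera calls.

## Task

The rinsed tamper has to go into the steriliser: stand it upright in the round seat of the pulled-out tray, push the tray fully home, then push the door shut until its spring latch rides over the strike and snaps in, so that the door stays shut by itself. Do not slam or force the door, ease off as soon as it has snapped in instead of leaning on it, and leave the pitcher, the green-lidded jar and the scale where they are.

Things in the scene. Friction and masses are not known exactly. Their poses are not given: they have to be found in the camera images.
- steriliser: stainless tool steriliser cabinet fixed on the table, 170 deep (x) x 200 wide (y) x 150 high, a 12 mm high control box on the rear half of its roof. Origin: centre of its underside; x points to its back (open front flange at x = -0.085), y to its left, z up. Made for light hand pressure: over 25 N on cabinet, tray or door is too much, and so is over 9 N on the door once it is latched.
- tamper: coffee tamper standing on the table, 89 high: steel base 58 across and 16 high, waist 26 across, wooden knob 36 across from 22 to 89 mm up (take it there, from above). 0.3 to 0.6 kg. Origin: centre of its underside; z along the knob.
- tray (a joint): pull-out tray, m that it stands out: 0 = home at its end stop, at most 0.14; slides along the cabinet's -x, 2 to 3 N friction, stays where left. Front lip 136 wide, its top 54 mm above the table, front face at x = -0.080 in the cabinet's frame when home; on it stands the wire bail handle. A steel scoop is fixed in its left half. More than 10 mm out it stops the door.
- tray_seat (a point): centre of the tamper's seat on the tray's floor (26 mm above the table), in the tray's right half: a black silicone ring 7 high, inside diameter 67. Moves with the tray; axes as the cabinet's.
- door (a joint): hinged door, rad: 0 = shut, grows as it opens; starts 1.42 to 1.65 open, stays where left. Panel 16 thick, from 14 to 148 mm above the table, reaching 194 mm from the hinge axis. Latched it rests anywhere from -0.03 to 0.03, as the strike plate is set by hand in slots, +-5 mm. A rubber seal (0.3 N per mm over the last 2 to 12 mm) pushes back. It can look shut without being latched.
- door_push (a point): a good place to push: on the outer face of the door, 165 mm from the hinge axis (29 mm from the free edge), 118 mm above the table, above the latch knob (13 across, reaching 15 mm out of the face, 75 mm above the table). x axis: inward normal of the door; y: from the free edge to the hinge; z up.
- bolt (a joint): bevelled bolt of the door's spring latch, m pushed back: 0 = out, 0.0095 = fully back. It meets the strike at a door angle of 0.05 to 0.12 and rides back to 0.006 while the push needed at door_push rises to 7 to 14 N; on the crest the push eases, 1 to 3 mm further in the bolt snaps out to 0, and 1.5 mm beyond that the door meets a hard stop. Needs a steady push; a swing does not do it.
- pitcher: steel milk pitcher, 107 x 76 x 100 high, standing left of the door. Origin: centre of its underside. Leave alone.
- green_jar: square jar with a green lid, 67 x 78 x 168 high, at the left. Origin: centre of its underside. Leave alone.
- scale: flat black bench scale, 125 x 155 x 27 high, at the front left. Origin: centre of its underside. Leave alone.
- door_hinge (a point): on the door's vertical hinge axis (mid thickness of the panel, at the cabinet's left front edge: x = -0.101, y = +0.096 in the cabinet's frame), 120 mm above the table; axes as the cabinet's.
- tray_handle (a point): middle of the top bar of the tray's upright wire bail handle: bar 8 thick, 60 long along y, its axis 128 mm above the table, legs down to the tray's lip, left of its middle; when the tray is home the axis lies at x = -0.078 in the cabinet's frame and a pushing hand must clear the roof's front edge (150 mm high, with the seal reaching to x = -0.100). Moves with the tray; axes as the cabinet's.
Mind the look-alikes: they are no part of the job. Leave any red or yellow look-alike of the tamper alone.

How it is judged:
On the way, in this order (a step that is already met when the one before it is completed fails the run):
1. the tamper stands in the seat of the tray while the tray is still out, and is let go (horizontal distance between tamper and tray_seat below 0.007 m and z of tamper in the frame of tray_seat below 0.004 m and angle between tamper's own z axis and vertical below 0.08 rad and value of joint tray above 0.03 m and contact force between the fingers and tamper below 0.05 N), for 0.1 s.
2. the tray is home with the door still open (value of joint tray below 0.006 m and value of joint door above 0.3 rad), for 0.1 s.
3. the door is shut and its bolt has snapped in behind the strike (value of joint door below 0.034 rad and value of joint bolt below 0.001 m), for 0.2 s.
At the end, for the whole second after the job is handed in: the tamper stands upright (within 0.08 rad) and at rest in the tray's seat (base within 7 mm of its centre and on the floor within 4 mm), the tray is home within 6 mm, the door is shut (below 0.034 rad) and the bolt is out behind the strike (pushed back less than 1 mm) (all of step 3 and horizontal distance between tamper and tray_seat below 0.007 m and z of tamper in the frame of tray_seat below 0.004 m and angle between tamper's own z axis and vertical below 0.08 rad and linear speed of tamper below 0.02 m/s and value of joint tray below 0.006 m); the robot touches nothing.
It fails at once if cabinet, tray or door pressed with more than 25 N (contact force between any of the fingers, the arm and steriliser above 25 N).
It fails at once if the door slammed (faster than 1.5 rad/s just before the latch) (value of joint door between 0.13 and 0.25 rad and velocity of joint door below -1.5 rad/s).
It fails at once if the latched door leaned on with more than 9 N (value of joint door below 0.034 rad and value of joint bolt below 0.001 m and velocity of joint door above -0.05 rad/s and contact force between the fingers and steriliser above 9 N).
It fails at once if pitcher, jar or scale moved by more than 25 mm (distance of any of pitcher, green_jar, scale from where it was at the start of the episode above 0.025 m).
It also fails if it takes over 72 s, if anything falls off the work surface, if the arm or the gripper's body presses on something with over 40 N, if the wrist force passes 120 N, or if a joint passes its speed limit or range.

## Working session

There is one attempt and no reset: what is moved stays moved. The work goes in short steps, Python scripts to look and compute and a tool call to move; the robot and the scene stay as the last step left them, time stands still between calls to the robot, and variables do not carry over. Pictures are saved under pics/ and viewed, at most 10 in all, crops included, and the job is handed in when it is done.

Besides the shell and the picture viewer there is one more tool, called by a JSON object that holds its "op" and its "data", one argument or row to a line. carry_out: Moves the arm, as the interface text tells. Its arguments: {"type":"object","properties":{"series":{"type":"array","items":{"type":"object","properties":{"delta_rot":{"type":"array","items":{"type":"number"}},"travel":{"type":"array","items":{"type":"number"}},"fingers":{"type":"number"}}}},"squeeze":{"type":"number"}},"required":["series"]}

```bash
mkdir -p pics; cat > h.py <<'E'
import numpy as np,cv2
from workcell import env
def snap(cam,name):
    r=env.read_camera(cam); cv2.imwrite(f'pics/{name}.png',r['color'][:,:,::-1]); np.save(f'pics/{name}.npy',{k:v for k,v in r.items()},allow_pickle=True); return r
def load(name): return np.load(f'pics/{name}.npy',allow_pickle=True).item()
def px2w(r,u,v,z):
    T=np.array(r['world_from_camera']); d=T[:3,:3]@np.array([(u-r['cx'])/r['fx'],-(v-r['cy'])/r['fy'],-1]); o=T[:3,3]
    return o+d*(z-o[2])/d[2]
def w2px(r,p):
    T=np.array(r['world_from_camera']); c=T[:3,:3].T@(np.array(p)-T[:3,3]); return np.array([r['cx']+r['fx']*c[0]/-c[2], r['cy']-r['fy']*c[1]/-c[2]])
E
python3 - <<'E'
from h import *
print(env.get_state())
for c in('scene','top'):
    r=snap(c,c+'0'); print(c,{k:v for k,v in r.items() if k!='color'})
E
```

```text
{'clock': 0.0, 'joint_pos': array([ 1.12139920e+00,  3.14028565e-01,  4.49937904e-02,  1.30360084e+00,
       -7.50145707e-06,  1.43122195e+00]), 'qvel': array([ 6.06728446e-05, -6.58426117e-04, -2.54123458e-04, -2.22192228e-04,
       -4.09298957e-04, -1.06518433e-03]), 'tau': array([ 1.09909910e-03, -4.80632472e+01,  2.98530650e+01,  1.95265812e-02,
        8.81304527e-05,  1.67704997e-05]), 'tcp_pos': array([0.17508763, 0.54716486, 0.23039891]), 'orientation': array([-2.63335943e-04,  1.54292467e-01,  9.88024792e-01, -8.81145294e-04]), 'wrist_force': array([-0.71895024, -0.94073697, -0.02469163]), 'ft_torque': array([0.04805779, 0.0377007 , 0.00889532]), 'grip_force': 0.0, 'finger_gap': 0.08526971544404417}
scene {'fx': 433.8685959843107, 'fy': 433.8685959843107, 'cx': 315.12877004679854, 'cy': 231.74394553516987, 'world_from_camera': array([[ 0.75393748,  0.40328588, -0.51859307,  0.0218945 ],
       [-0.65689518,  0.47262602, -0.5874635 , -0.53469756],
       [ 0.00818485,  0.78357204,  0.62124702,  0.74775814],
       [ 0.        ,  0.        ,  0.        ,  1.        ]])}
top {'fx': 453.53043168989694, 'fy': 453.53043168989694, 'cx': 323.03431867596845, 'cy': 237.29831254278614, 'world_from_camera': array([[ 2.18079181e-02,  9.01587428e-01, -4.32046901e-01,
         1.15975488e-01],
       [-9.99704271e-01,  2.43164619e-02,  2.82255303e-04,
         5.69322526e-02],
       [ 1.07603299e-02,  4.31912977e-01,  9.01851094e-01,
         1.00764430e+00],
       [ 0.00000000e+00,  0.00000000e+00,  0.00000000e+00,
         1.00000000e+00]])}
```

View pics/scene0.png

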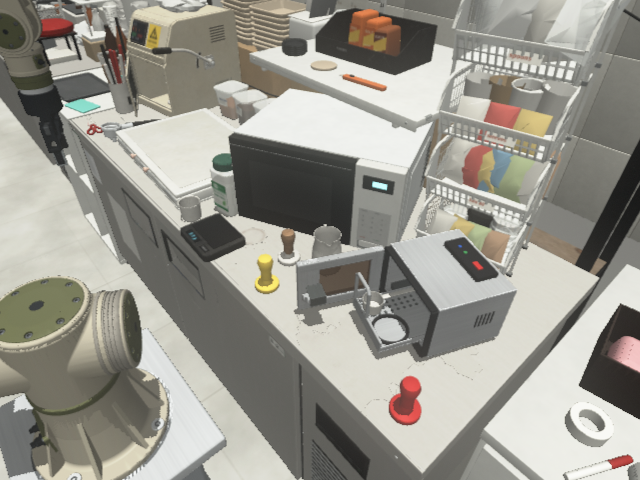

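View pics/top0.png

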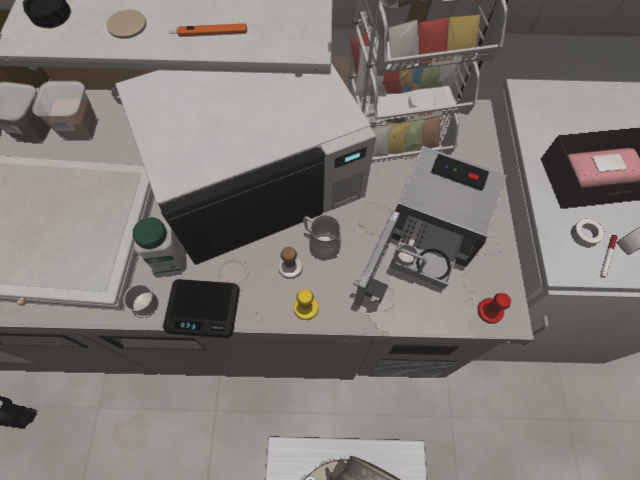

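The brown-knobbed tamper stands at top (290,268), with the pitcher at (323,236). The cabinet is at about (450,200), the tray seat ring at (433,265), and the open door runs from (395,215) to (368,300). Red and yellow look-alikes stand at (495,305) and (305,305). Next I'll enlarge both views.

```bash
python3 - <<'E'
from h import *
a=load('top0')['color'][140:330,265:515,::-1]; cv2.imwrite('pics/topc.png',cv2.resize(a,(750,570),interpolation=cv2.INTER_CUBIC))
a=load('scene0')['color'][220:370,270:520,::-1]; cv2.imwrite('pics/scenec.png',cv2.resize(a,(800,480),interpolation=cv2.INTER_CUBIC))
E
```

```text
(no output)
```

View pics/topc.png

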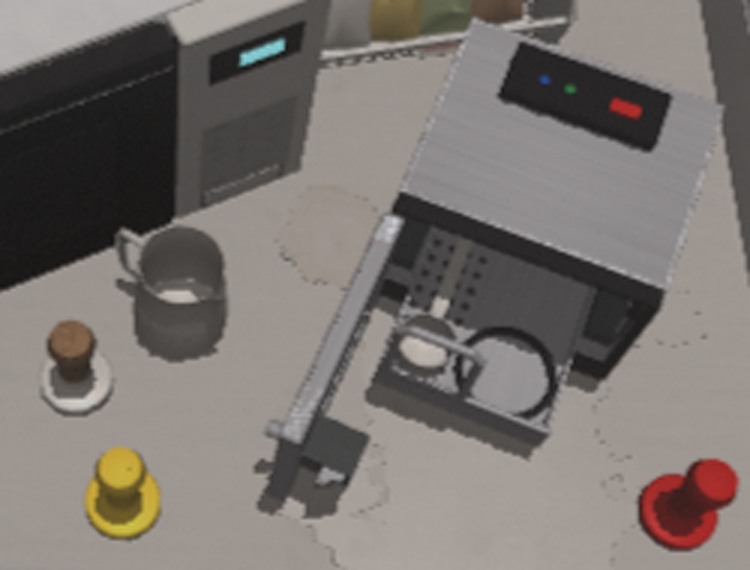

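View pics/scenec.png

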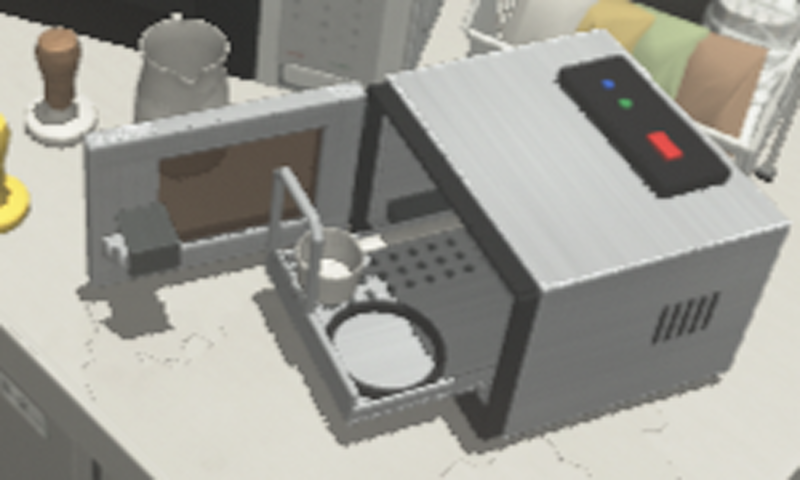

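Crop pixels read from the top view:
- Roof rear corners (475,22) and (722,108), roof front corners (402,195) and (662,285).
- Ring centre (507,375), bar ends (403,327) and (482,358), door top (392,220) to (287,437).
- Tamper base (76,380).

The scene crop gives matching points for the same features. I'll fit the model to both views.

```bash
python3 - <<'E'
from h import *
from scipy.optimize import least_squares
T,S=load('top0'),load('scene0')
t=lambda x,y:np.array([265+x/3,140+y/3]); s=lambda x,y:np.array([270+x/3.2,220+y/3.2])
# params X,Y,yaw,fx(front metal edge), tray out, ring y, seat x, handle y, door
obs=[]
C=lambda x,y,z:(lambda p:(x(p) if callable(x) else x, y(p) if callable(y) else y, z))
def A(n,f,tp=None,sp=None):
    if tp: obs.append((n+'T',T,f,t(*tp)))
    if sp: obs.append((n+'S',S,f,s(*sp)))
A('RL',C(.085,.1,.15),(475,22),(605,32)); A('RR',C(.085,-.1,.15),(722,108),(788,228))
A('FR',C(lambda p:p[3],-.1,.15),(662,285),(540,290)); A('FL',C(lambda p:p[3],.1,.15),(402,195),(385,80))
A('ring',C(lambda p:p[6],lambda p:p[5],.033),(507,375),(385,348))
A('lipL',C(lambda p:-.08-p[4],.068,.054),(382,362),(268,258)); A('lipR',C(lambda p:-.08-p[4],-.068,.054),(548,435),(352,408))
A('hL',C(lambda p:-.078-p[4],lambda p:p[7]+.03,.128),(403,327),(278,170)); A('hR',C(lambda p:-.078-p[4],lambda p:p[7]-.03,.128),(482,358),(320,235))
A('dF',C(lambda p:-.101-.194*np.sin(p[8]),lambda p:.096-.194*np.cos(p[8]),.148),(287,432),(90,142))
def res(p):
    c,si=np.cos(p[2]),np.sin(p[2]); o=[]
    for n,r,f,q in obs:
        x,y,z=f(p); o.append(w2px(r,(p[0]+c*x-si*y,p[1]+si*x+c*y,z))-q)
    return np.ravel(o)
p0=[.6,-.2,-.3,-.085,.08,-.03,-.12,.02,1.5]
g=least_squares(res,p0,loss='soft_l1'); p=g.x; print(p.round(4)); R=res(p).reshape(-1,2)
for (n,*_),e in zip(obs,R): print(n,e.round(1))
c,si=np.cos(p[2]),np.sin(p[2]); W=lambda x,y:(p[0]+c*x-si*y,p[1]+si*x+c*y)
print('seat',W(p[6],p[5]),'handle',W(-.078-p[4],p[7]),'hinge',W(-.101,.096))
for z,a,b in((.016,(76,377),(61,117)),(.089,(70,334),(58,34)) ):print('tamper',px2w(T,*t(*a),z),px2w(S,*s(*b),z))
print('pitcher',px2w(T,*t(183,265),.1),px2w(S,*s(183,45),.1), 'pit base',px2w(T,*t(178,330),.0))
E
```

```text
[ 0.6537 -0.2315 -0.3948 -0.0849  0.0973 -0.0247 -0.1322  0.0317  1.6185]
RLT [ 0.1 -2. ]
RLS [-0.6 -0.5]
RRT [ 2.1 -0.9]
RRS [1.3 0.1]
FRT [2.6 2. ]
FRS [0.4 2. ]
FLT [-0.2 -1.9]
FLS [-0.4 -0.5]
ringT [ 0.3 -1.5]
ringS [-0.9  0.5]
lipLT [-0.8  0.7]
lipLS [-1.  -4.8]
lipRT [ 1.2 -0.5]
lipRS [-0.5 -2.6]
hLT [ 0.4 -0.6]
hLS [ 0.2 -0.3]
hRT [ 0.9 -0.3]
hRS [-1.  -0.3]
dFT [0.  1.9]
dFS [-3.  -0.3]
seat (np.float64(0.5222241590288176), np.float64(-0.20351001048666115)) handle (np.float64(0.5040670198458382), np.float64(-0.13486713332407615)) hinge (np.float64(0.597427890633109), np.float64(-0.10408405410016253))
tamper [0.51500435 0.13189798 0.016     ] [0.51615994 0.12387169 0.016     ]
tamper [0.51959719 0.13260238 0.089     ] [0.52436769 0.13451126 0.089     ]
pitcher [0.57324203 0.0504913  0.1       ] [0.5786708  0.05242305 0.1       ] pit base [0.56456069 0.05271316 0.        ]
```

{"op": "carry_out", "data": {
  "series": [
    {"delta_rot":[0,0,-0.05],"travel":[0.5,-0.83,0.1],"fingers":-1},
    {"delta_rot":[0,0,-0.05],"travel":[0.5,-0.83,0.1],"fingers":-1},
    {"delta_rot":[0,0,-0.05],"travel":[0.5,-0.83,0.1],"fingers":-1},
    {"delta_rot":[0,0,-0.05],"travel":[0.5,-0.83,0.1],"fingers":-1},
    {"delta_rot":[0,0,-0.05],"travel":[0.5,-0.83,0.1],"fingers":-1}
  ]
}}

```text
clock: 0.72
tcp_pos: [0.2384, 0.4419, 0.2439]
orientation: [0.0, 0.167, 0.986, -0.0]
wrist_force: [-0.5, 0.1, 0.1]
finger_gap: 0.0852
grip_force: 0.0
```

{"op": "carry_out", "data": {
  "series": [
    {"delta_rot":[0,0,-0.05],"travel":[0.7,-0.83,0],"fingers":-1},
    {"delta_rot":[0,0,-0.05],"travel":[0.7,-0.83,0],"fingers":-1},
    {"delta_rot":[0,0,-0.05],"travel":[0.7,-0.83,0],"fingers":-1},
    {"delta_rot":[0,0,-0.05],"travel":[0.7,-0.83,0],"fingers":-1},
    {"delta_rot":[0,0,-0.05],"travel":[0.7,-0.83,0],"fingers":-1}
  ]
}}

```text
clock: 1.35
tcp_pos: [0.3257, 0.3382, 0.2438]
orientation: [0.0, 0.179, 0.984, -0.0]
wrist_force: [0.7, 0.9, 0.3]
finger_gap: 0.0857
grip_force: 0.0
```

{"op": "carry_out", "data": {
  "series": [
    {"delta_rot":[0,0,-0.05],"travel":[0.7,-0.83,0],"fingers":-1},
    {"delta_rot":[0,0,-0.05],"travel":[0.7,-0.83,0],"fingers":-1},
    {"delta_rot":[0,0,-0.05],"travel":[0.7,-0.83,0],"fingers":-1},
    {"delta_rot":[0,0,-0.05],"travel":[0.7,-0.83,0],"fingers":-1},
    {"delta_rot":[0,0,-0.05],"travel":[0.7,-0.83,0],"fingers":-1}
  ]
}}

```text
clock: 1.98
tcp_pos: [0.4129, 0.2345, 0.2438]
orientation: [-0.0, 0.192, 0.981, -0.0]
wrist_force: [0.3, -0.1, -0.3]
finger_gap: 0.0853
grip_force: 0.0
```

{"op": "carry_out", "data": {
  "series": [
    {"delta_rot":[0,0,-0.02],"travel":[0.7,-0.83,0],"fingers":-0.5},
    {"delta_rot":[0,0,-0.02],"travel":[0.7,-0.83,0],"fingers":-0.5},
    {"delta_rot":[0,0,-0.02],"travel":[0.7,-0.83,0],"fingers":-0.5},
    {"delta_rot":[0,0,-0.02],"travel":[0.7,-0.83,0],"fingers":-0.5},
    {"delta_rot":[0,0,-0.02],"travel":[0.7,-0.83,0],"fingers":-0.5}
  ]
}}

```text
clock: 2.6
tcp_pos: [0.5001, 0.1308, 0.2439]
orientation: [-0.0, 0.197, 0.98, -0.0]
wrist_force: [-0.6, 0.6, 0.6]
finger_gap: 0.0639
grip_force: 0.0
```

```bash
cat >> h.py <<'E'
from scipy.spatial.transform import Rotation as Rr
def wsnap(name):
    s=env.get_state(); r=env.read_camera('wrist'); q=np.array(s['orientation']); T=np.eye(4); T[:3,:3]=Rr.from_quat(np.r_[q[1:],q[0]]).as_matrix(); T[:3,3]=s['tcp_pos']
    r['world_from_camera']=T@np.array(r['hand_eye']); cv2.imwrite(f'pics/{name}.png',r['color'][:,:,::-1]); np.save(f'pics/{name}.npy',r,allow_pickle=True); return r
def f2w(r,u,v,z):
    T=r['world_from_camera']; a=np.array([(u-r['cx'])/r['fx'],(v-r['cy'])/r['fy']]); th=np.hypot(*a); d=np.r_[a/th*np.sin(th),np.cos(th)]; d=T[:3,:3]@(d*[1,-1,-1]); o=T[:3,3]; return o+d*(z-o[2])/d[2]
def w2f(r,p):
    T=r['world_from_camera']; c=(T[:3,:3].T@(np.array(p)-T[:3,3]))*[1,-1,-1]; th=np.arctan2(np.hypot(c[0],c[1]),c[2]); k=th/np.hypot(c[0],c[1]); return np.array([r['cx']+r['fx']*c[0]*k,r['cy']+r['fy']*c[1]*k])
def st():
    s=env.get_state(); q=np.array(s['orientation']); R=Rr.from_quat(np.r_[q[1:],q[0]]).as_matrix()
    print('t',round(s['clock'],2),'tcp',s['tcp_pos'].round(4),'z',R[:,2].round(3),'ydir',np.degrees(np.arctan2(R[1,1],R[0,1])).round(2),'F',s['wrist_force'].round(2),'gap',round(s['finger_gap'],4),round(s['grip_force'],1))
E
python3 - <<'E'
from h import *
st(); r=wsnap('w1'); print({k:v for k,v in r.items() if k!='color'}); print(w2f(r,(.517,.132,.0)),w2f(r,(.517,.132,.089)))
E
```

```text
t 2.6 tcp [0.5001 0.1308 0.2439] z [-0. -0. -1.] ydir 67.32 F [-0.61  0.61  0.55] gap 0.0639 0.0
{'fx': 371.64829954431775, 'fy': 371.64829954431775, 'cx': 321.6183425571402, 'cy': 236.76367767743906, 'hand_eye': array([[ 8.55199791e-04,  9.62646629e-01,  2.70759555e-01,
         6.78765891e-02],
       [ 9.99999393e-01, -1.01135252e-03,  4.37199050e-04,
        -1.62640746e-03],
       [ 6.94701550e-04,  2.70759017e-01, -9.62646909e-01,
        -1.43003198e-01],
       [ 0.00000000e+00,  0.00000000e+00,  0.00000000e+00,
         1.00000000e+00]]), 'world_from_camera': array([[ 0.38474929, -0.88871753, -0.24929728,  0.4369062 ],
       [ 0.92302051,  0.37013977,  0.1050223 ,  0.15551863],
       [-0.00106033, -0.27051376,  0.96271553,  0.38688013],
       [ 0.        ,  0.        ,  0.        ,  1.        ]])}
[330.56270843 213.48627337] [332.94139742 235.9289303 ]
```

View pics/w1.png

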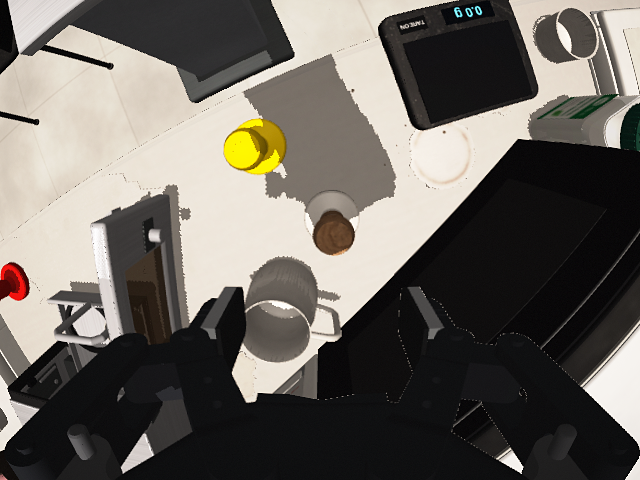

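The tamper's knob shows at (333,238) and its base at (332,215), agreeing with the fit at (0.517, 0.132). Descending now.

{"op": "carry_out", "data": {
  "series": [
    {"delta_rot":[0,0,0],"travel":[0.36,0.02,-0.6],"fingers":-0.5},
    {"delta_rot":[0,0,0],"travel":[0.36,0.02,-0.9],"fingers":-0.5},
    {"delta_rot":[0,0,0],"travel":[0,0,-1],"fingers":-0.5},
    {"delta_rot":[0,0,0],"travel":[0,0,-1],"fingers":-0.5},
    {"delta_rot":[0,0,0],"travel":[0,0,-1],"fingers":-0.5}
  ]
}}

```text
clock: 3.28
tcp_pos: [0.5172, 0.134, 0.1295]
orientation: [-0.001, 0.196, 0.981, -0.0]
wrist_force: [-0.4, -0.0, -0.1]
finger_gap: 0.0638
grip_force: 0.0
```

{"op": "carry_out", "data": {
  "series": [
    {"delta_rot":[0,0,0],"travel":[0,0,-1],"fingers":-0.5},
    {"delta_rot":[0,0,0],"travel":[0,0,-1],"fingers":-0.5},
    {"delta_rot":[0,0,0],"travel":[0,0,-0.7],"fingers":-0.5},
    {"delta_rot":[0,0,0],"travel":[0,0,-0.36],"fingers":-0.5},
    {"delta_rot":[0,0,0],"travel":[0,0,0],"fingers":-0.5}
  ]
}}

```text
clock: 3.9
tcp_pos: [0.5173, 0.1339, 0.054]
orientation: [-0.001, 0.196, 0.981, -0.0]
wrist_force: [0.4, 0.3, 0.7]
finger_gap: 0.0645
grip_force: 0.0
```

{"op": "carry_out", "data": {
  "series": [
    {"delta_rot":[0,0,0],"travel":[0,0,0],"fingers":1},
    {"delta_rot":[0,0,0],"travel":[0,0,0],"fingers":1},
    {"delta_rot":[0,0,0],"travel":[0,0,0],"fingers":1},
    {"delta_rot":[0,0,0],"travel":[0,0,0],"fingers":1},
    {"delta_rot":[0,0,0],"travel":[0,0,0],"fingers":1}
  ],
  "squeeze": 50
}}

```text
clock: 4.53
tcp_pos: [0.5191, 0.134, 0.0559]
orientation: [0.001, 0.196, 0.981, 0.001]
wrist_force: [-1.3, 1.8, 6.1]
finger_gap: 0.0341
grip_force: 49.6
```

{"op": "carry_out", "data": {
  "series": [
    {"delta_rot":[0,0,0],"travel":[0,0,0.5],"fingers":1},
    {"delta_rot":[0,0,0],"travel":[0,0,1],"fingers":1},
    {"delta_rot":[0,0,0],"travel":[0,0,1],"fingers":1},
    {"delta_rot":[0,0,0],"travel":[0,0,1],"fingers":1},
    {"delta_rot":[0,0,0],"travel":[0,0,1],"fingers":1}
  ]
}}

```text
clock: 5.15
tcp_pos: [0.5174, 0.1333, 0.1678]
orientation: [-0.001, 0.196, 0.981, -0.0]
wrist_force: [0.6, 0.8, -5.9]
finger_gap: 0.0333
grip_force: 50.6
```

{"op": "carry_out", "data": {
  "series": [
    {"delta_rot":[0,0,0],"travel":[0,0,1],"fingers":1},
    {"delta_rot":[0,0,0],"travel":[0,0,1],"fingers":1},
    {"delta_rot":[0,0,0],"travel":[-0.1,-0.5,0.5],"fingers":1},
    {"delta_rot":[0,0,0],"travel":[-0.1,-1,0],"fingers":1},
    {"delta_rot":[0,0,0],"travel":[-0.1,-1,0],"fingers":1}
  ]
}}

```text
clock: 5.78
tcp_pos: [0.5098, 0.0698, 0.2293]
orientation: [-0.001, 0.196, 0.981, -0.0]
wrist_force: [-0.6, -0.4, -5.7]
finger_gap: 0.034
grip_force: 50.6
```

{"op": "carry_out", "data": {
  "series": [
    {"delta_rot":[0,0,0],"travel":[-0.1,-1,0],"fingers":1},
    {"delta_rot":[0,0,0],"travel":[-0.1,-1,0],"fingers":1},
    {"delta_rot":[0,0,0],"travel":[-0.1,-1,0],"fingers":1},
    {"delta_rot":[0,0,0],"travel":[-0.1,-1,0],"fingers":1},
    {"delta_rot":[0,0,0],"travel":[-0.1,-1,0],"fingers":1}
  ]
}}

```text
clock: 6.4
tcp_pos: [0.497, -0.0553, 0.229]
orientation: [-0.001, 0.196, 0.981, -0.0]
wrist_force: [0.5, -0.7, -4.6]
finger_gap: 0.0337
grip_force: 50.6
```

{"op": "carry_out", "data": {
  "series": [
    {"delta_rot":[0,0,0],"travel":[0,-1,0],"fingers":1},
    {"delta_rot":[0,0,0],"travel":[0,-0.6,0],"fingers":1},
    {"delta_rot":[0,0,0],"travel":[0,0,0],"fingers":1},
    {"delta_rot":[0,0,0],"travel":[0,0,0],"fingers":1}
  ]
}}

```text
clock: 6.9
tcp_pos: [0.498, -0.0934, 0.2296]
orientation: [-0.0, 0.196, 0.981, 0.0]
wrist_force: [-0.3, -0.9, -4.4]
finger_gap: 0.0339
grip_force: 50.7
```

```bash
python3 - <<'E'
from h import *
st(); r=wsnap('w2'); print(w2f(r,(.522,-.2035,.033)),w2f(r,(.522,-.2035,.026)))
cv2.imwrite('pics/w2c.png',cv2.resize(r['color'][80:440,60:460,::-1],(800,600)[:1]+(720,) if 0 else (660,594),interpolation=cv2.INTER_CUBIC))
E
```

```text
t 6.9 tcp [ 0.498  -0.0934  0.2296] z [-0.001  0.001 -1.   ] ydir 67.39 F [-0.31 -0.86 -4.38] gap 0.0339 50.7
[230.80723511 272.43426812] [232.36548453 269.96472949]
```

View pics/w2c.png

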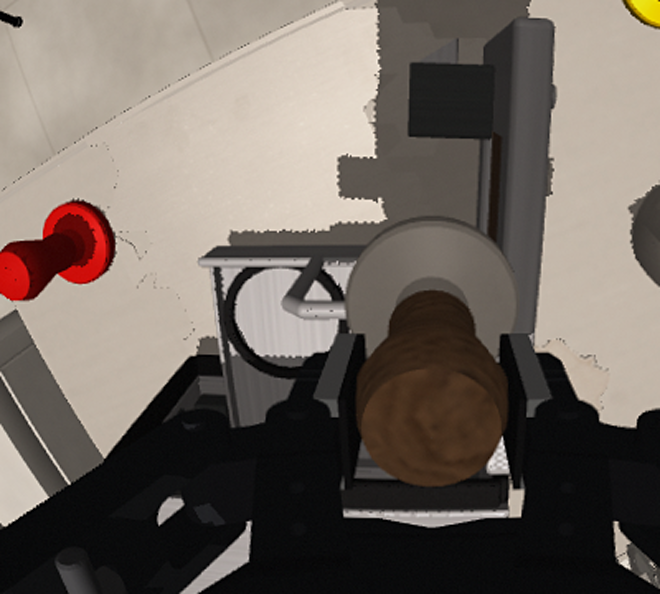

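In crop pixels the ring's outer edge runs from x=224, with top about y=262 and bottom about y=377. The held tamper's base is centred at about (431,303), between x=345 and 517. I'll turn these into positions.

```bash
python3 - <<'E'
from h import *
from scipy.optimize import least_squares
r=load('w2'); f=lambda x,y:(60+x/1.65,80+y/1.65)
fit=lambda P:least_squares(lambda p:np.hypot(P[:,0]-p[0],P[:,1]-p[1])-p[2],[*P.mean(0)[:2],.035]).x
# ring: dark pixels in window, outer hull
P=np.array([f2w(r,*f(*q),.033) for q in((224,318),(285,262),(290,378),(240,357),(239,282),(258,371))]); print('ring outer',fit(P))
# inner (dark->white) edge points
P=np.array([f2w(r,*f(*q),.030) for q in((232,316),(285,268),(247,352),(245,288),(262,364))]); print('ring inner',fit(P))
P=np.array([f2w(r,*f(*q),.182) for q in((345,300),(517,300),(431,217),(372,241),(492,241))]); print('base',fit(P))
P=np.array([f2w(r,*f(*q),.1735+.088) for q in((357,425),(508,425),(431,486))]); print('knobtop',fit(P))
lip=[f2w(r,*f(*q),.054) for q in((200,263),(218,263),(345,262))]; print('lip',lip, np.arctan2(*(lip[2]-lip[0])[:2]))
E
```

```text
ring outer [ 0.52565505 -0.20429893  0.03805178]
ring inner [ 0.52712909 -0.20319533  0.03463107]
base [ 0.49785031 -0.09530548  0.02851492]
knobtop [ 0.49720591 -0.09469345  0.01589267]
lip [array([ 0.46906684, -0.22577871,  0.054     ]), array([ 0.47332466, -0.21547934,  0.054     ]), array([ 0.500848  , -0.14752446,  0.054     ])] 0.3857770458932065
```

{"op": "carry_out", "data": {
  "series": [
    {"delta_rot":[0,0,0],"travel":[0.22,-0.87,0],"fingers":1},
    {"delta_rot":[0,0,0],"travel":[0.22,-0.87,0],"fingers":1},
    {"delta_rot":[0,0,0],"travel":[0.22,-0.87,0],"fingers":1},
    {"delta_rot":[0,0,0],"travel":[0.22,-0.87,0],"fingers":1},
    {"delta_rot":[0,0,0],"travel":[0.22,-0.87,0],"fingers":1}
  ]
}}

```text
clock: 7.58
tcp_pos: [0.5261, -0.2045, 0.2296]
orientation: [-0.0, 0.196, 0.981, 0.0]
wrist_force: [-0.3, 0.2, -5.8]
finger_gap: 0.0339
grip_force: 50.8
```

{"op": "carry_out", "data": {
  "series": [
    {"delta_rot":[0,0,0],"travel":[0,0,-1],"fingers":1},
    {"delta_rot":[0,0,0],"travel":[0,0,-1],"fingers":1},
    {"delta_rot":[0,0,0],"travel":[0,0,-1],"fingers":1},
    {"delta_rot":[0,0,0],"travel":[0,0,-1],"fingers":1},
    {"delta_rot":[0,0,0],"travel":[0,0,-1],"fingers":1}
  ]
}}

```text
clock: 8.2
tcp_pos: [0.5261, -0.2037, 0.1039]
orientation: [0.0, 0.196, 0.981, 0.0]
wrist_force: [-0.2, -0.2, -4.7]
finger_gap: 0.034
grip_force: 50.9
```

{"op": "carry_out", "data": {
  "series": [
    {"delta_rot":[0,0,0],"travel":[0,0,0],"fingers":1},
    {"delta_rot":[0,0,0],"travel":[0,0,0],"fingers":1}
  ]
}}

```text
clock: 8.45
tcp_pos: [0.5264, -0.2034, 0.1056]
orientation: [0.0, 0.196, 0.981, -0.0]
wrist_force: [0.1, 0.2, -4.3]
finger_gap: 0.0339
grip_force: 51.0
```

```bash
python3 - <<'E'
from h import *
st(); s=snap('scene','s2'); r=wsnap('w3')
a=cv2.resize(s['color'][260:380,340:470,::-1],(433,400),interpolation=cv2.INTER_CUBIC)
b=cv2.resize(r['color'][120:440,200:480,::-1],(350,400),interpolation=cv2.INTER_CUBIC)
cv2.imwrite('pics/c3.png',np.hstack([a,b]))
E
```

```text
t 8.45 tcp [ 0.5264 -0.2034  0.1056] z [ 0.001 -0.    -1.   ] ydir 67.36 F [ 0.1   0.22 -4.33] gap 0.0339 51.0
```

View pics/c3.png

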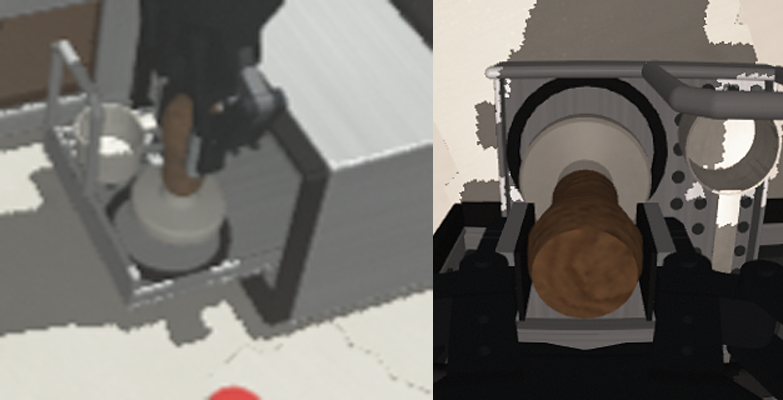

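Wrist crop on the right: the ring's outer edge spans x 507–667 with its top at y=77, and the tamper base spans x 520–652 with its top at y=113. It is laterally centred; next I check fore-aft.

```bash
python3 - <<'E'
from h import *
from scipy.optimize import least_squares
r=load('w3'); s=load('s2'); f=lambda x,y:(200+(x-433)/1.25,120+y/1.25); g=lambda x,y:(340+x*130/433,260+y*.3)
def fit(P,R): return least_squares(lambda p:np.hypot(P[:,0]-p[0],P[:,1]-p[1])-R,P.mean(0)[:2]).x
zb=.05
F=lambda L,z:np.array([f2w(r,*f(*q),z) for q in L]); G=lambda L,z:np.array([px2w(s,*g(*q),z) for q in L])
for R in(.0365,.038): print('ring',fit(F(((507,150),(667,150),(587,77),(528,100),(646,100)),.033),R))
print('base',fit(F(((520,170),(652,170),(586,113),(540,132),(632,132)),zb+.010),.029))
print('S base',fit(G(((135,200),(227,205),(178,243)),zb+.008),.029))
for R in(.0365,.038): print('S ring',fit(G(((108,215),(231,235),(165,281),(128,265),(205,275)),.033),R))
# model overlay for hypothesised positions
for n,(c,R,z) in {'ring':((.526,-.2035),.037,.033),'base':((.526,-.2035),.029,.05)}.items():
    P=[(c[0]+R*np.cos(a),c[1]+R*np.sin(a),z) for a in np.linspace(0,6.28,73)]
    q=np.array([w2px(s,p) for p in P]); q=(q-[340,260])*[433/130,1/.3]; print(n,q.min(0).round(),q.max(0).round())
    q=np.array([w2f(r,p) for p in P]); q=(q-[200,120])*1.25+[433,0]; print(n,q.min(0).round(),q.max(0).round())
E
```

```text
ring [ 0.52194289 -0.20227781]
ring [ 0.52357815 -0.20295711]
base [ 0.52682753 -0.20487935]
S base [ 0.52685595 -0.209062  ]
S ring [ 0.52256691 -0.20603805]
S ring [ 0.52371429 -0.20513946]
ring [109. 182.] [229. 276.]
ring [512.  83.] [663. 227.]
base [125. 174.] [220. 248.]
base [524. 106.] [652. 227.]
```

Both cameras put the ring about 4 mm toward the front of the base, so I correct by (-3.7, +2.2) mm and lower gently.

{"op": "carry_out", "data": {
  "series": [
    {"delta_rot":[0,0,0],"travel":[-0.15,0.09,0],"fingers":1},
    {"delta_rot":[0,0,0],"travel":[0,0,-0.3],"fingers":1},
    {"delta_rot":[0,0,0],"travel":[0,0,-0.3],"fingers":1},
    {"delta_rot":[0,0,0],"travel":[0,0,-0.2],"fingers":1},
    {"delta_rot":[0,0,0],"travel":[0,0,0],"fingers":1}
  ]
}}

```text
clock: 9.18
tcp_pos: [0.5216, -0.2, 0.084]
orientation: [-0.001, 0.196, 0.981, 0.0]
wrist_force: [0.4, 0.4, -5.7]
finger_gap: 0.0336
grip_force: 51.0
```

{"op": "carry_out", "data": {
  "series": [
    {"delta_rot":[0,0,0],"travel":[0,0,-0.1],"fingers":1},
    {"delta_rot":[0,0,0],"travel":[0,0,0],"fingers":1}
  ]
}}

```text
clock: 9.43
tcp_pos: [0.5221, -0.2003, 0.0822]
orientation: [-0.0, 0.196, 0.981, 0.0]
wrist_force: [0.6, -0.7, -4.6]
finger_gap: 0.0336
grip_force: 51.0
```

{"op": "carry_out", "data": {
  "series": [
    {"delta_rot":[0,0,0],"travel":[0,0,-0.06],"fingers":1},
    {"delta_rot":[0,0,0],"travel":[0,0,-0.06],"fingers":1},
    {"delta_rot":[0,0,0],"travel":[0,0,0],"fingers":1}
  ]
}}

```text
clock: 9.8
tcp_pos: [0.5242, -0.2012, 0.0819]
orientation: [0.003, 0.196, 0.981, -0.001]
wrist_force: [0.1, 1.9, 7.1]
finger_gap: 0.0337
grip_force: 52.0
```

{"op": "carry_out", "data": {
  "series": [
    {"delta_rot":[0,0,0],"travel":[0,0,0.03],"fingers":-0.5},
    {"delta_rot":[0,0,0],"travel":[0,0,0],"fingers":-0.5},
    {"delta_rot":[0,0,0],"travel":[0,0,0],"fingers":-0.5},
    {"delta_rot":[0,0,0],"travel":[0,0,0],"fingers":-0.5}
  ]
}}

```text
clock: 10.3
tcp_pos: [0.522, -0.2004, 0.0799]
orientation: [-0.0, 0.196, 0.981, 0.0]
wrist_force: [0.1, -0.4, -0.6]
finger_gap: 0.0639
grip_force: 0.0
```

{"op": "carry_out", "data": {
  "series": [
    {"delta_rot":[0,0,0],"travel":[0,0,0.5],"fingers":-0.5},
    {"delta_rot":[0,0,0],"travel":[0,0,1],"fingers":-0.5},
    {"delta_rot":[0,0,0],"travel":[0,0,1],"fingers":-0.5},
    {"delta_rot":[0,0,0],"travel":[0,0,1],"fingers":-0.5},
    {"delta_rot":[0,0,0],"travel":[0,0,1],"fingers":-0.5}
  ]
}}

```text
clock: 10.92
tcp_pos: [0.5222, -0.2004, 0.1944]
orientation: [0.0, 0.196, 0.981, -0.0]
wrist_force: [-0.1, 0.2, 0.8]
finger_gap: 0.0637
grip_force: 0.0
```

```bash
python3 - <<'E'
from h import *
st(); s=snap('scene','s3'); r=wsnap('w4')
a=cv2.resize(s['color'][240:380,340:470,::-1],(371,400),interpolation=cv2.INTER_CUBIC)
b=cv2.resize(r['color'][120:440,200:480,::-1],(350,400),interpolation=cv2.INTER_CUBIC)
cv2.imwrite('pics/c4.png',np.hstack([a,b]))
E
```

```text
t 10.93 tcp [ 0.5222 -0.2004  0.1944] z [ 0.001 -0.    -1.   ] ydir 67.38 F [-0.12  0.22  0.85] gap 0.0637 0.0
```

View pics/c4.png

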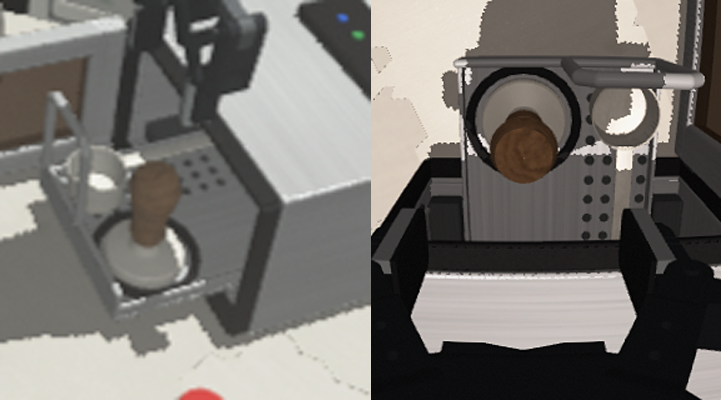

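The tamper stands upright inside the ring (wrist view: ring centre about (523,122), base concentric). Next I move in front of the handle, close the fingers and tilt the hand back so that it clears the roof.

{"op": "carry_out", "data": {
  "series": [
    {"delta_rot":[0,0,0],"travel":[-0.48,0.56,0.3],"fingers":1},
    {"delta_rot":[0,0,0],"travel":[-0.48,0.56,0.3],"fingers":1},
    {"delta_rot":[0,0,0],"travel":[-0.48,0.56,0],"fingers":1},
    {"delta_rot":[0,0,0],"travel":[-0.48,0.56,0],"fingers":1},
    {"delta_rot":[0,0,0],"travel":[-0.48,0.56,0],"fingers":1}
  ]
}}

```text
clock: 11.65
tcp_pos: [0.4608, -0.129, 0.2074]
orientation: [-0.0, 0.196, 0.981, 0.0]
wrist_force: [0.4, 0.1, 0.7]
finger_gap: 0.0002
grip_force: 0.0
```

{"op": "carry_out", "data": {
  "series": [
    {"delta_rot":[-0.385,-0.923,0],"travel":[0,0,0],"fingers":1},
    {"delta_rot":[-0.385,-0.923,0],"travel":[0,0,0],"fingers":1},
    {"delta_rot":[-0.385,-0.923,0],"travel":[0,0,0],"fingers":1},
    {"delta_rot":[-0.385,-0.923,0],"travel":[0,0,0],"fingers":1},
    {"delta_rot":[-0.385,-0.923,0],"travel":[0,0,0],"fingers":1}
  ]
}}

```text
clock: 12.28
tcp_pos: [0.4614, -0.1296, 0.2075]
orientation: [0.244, 0.19, 0.95, -0.049]
wrist_force: [0.4, -0.4, -0.9]
finger_gap: -0.0005
grip_force: 0.0
```

{"op": "carry_out", "data": {
  "series": [
    {"delta_rot":[-0.385,-0.923,0],"travel":[0,0,0],"fingers":1},
    {"delta_rot":[-0.385,-0.923,0],"travel":[0,0,0],"fingers":1},
    {"delta_rot":[-0.385,-0.923,0],"travel":[0,0,0],"fingers":1},
    {"delta_rot":[-0.385,-0.923,0],"travel":[0,0,0],"fingers":1},
    {"delta_rot":[0,0,0],"travel":[0,0,0],"fingers":1}
  ]
}}

```text
clock: 12.9
tcp_pos: [0.4766, -0.1328, 0.2362]
orientation: [0.411, 0.178, 0.89, -0.083]
wrist_force: [0.7, 0.6, -0.2]
finger_gap: -0.0001
grip_force: 0.0
```

```bash
cat >> h.py <<'E'
def cab(p,yaw=-.3948): c,s=np.cos(yaw),np.sin(yaw); d=np.array(p)[:2]-[.6537,-.2315]; return np.array([c*d[0]+s*d[1],-s*d[0]+c*d[1]]).round(4)
E
python3 - <<'E'
from h import *
st(); s=env.get_state(); print(cab(s['tcp_pos']),s['joint_pos'].round(2))
E
```

```text
t 12.9 tcp [ 0.4766 -0.1328  0.2362] z [ 0.702 -0.294 -0.648] ydir 67.34 F [ 0.75  0.6  -0.19] gap -0.0001 0.0
[-0.2014  0.023 ] [-0.47 -0.44 -1.03  0.12  0.05 -0.05]
```

Joint 3 hit its range at that tilt so close in. I'll reduce the tilt for the first part of the push and add tilt further in.

{"op": "carry_out", "data": {
  "series": [
    {"delta_rot":[0.385,0.923,0],"travel":[0,0,0],"fingers":1},
    {"delta_rot":[0.385,0.923,0],"travel":[0,0,0],"fingers":1},
    {"delta_rot":[0.385,0.923,0],"travel":[0,0,0],"fingers":1},
    {"delta_rot":[0.385,0.923,0],"travel":[0,0,0],"fingers":1},
    {"delta_rot":[0,0,0],"travel":[0,0,0],"fingers":1}
  ]
}}

```text
clock: 13.52
tcp_pos: [0.4772, -0.1335, 0.2346]
orientation: [0.224, 0.191, 0.955, -0.046]
wrist_force: [-0.8, -0.2, 0.5]
finger_gap: 0.0001
grip_force: 0.0
```

```bash
python3 - <<'E'
from h import *
st(); s=env.get_state(); print(cab(s['tcp_pos']),s['joint_pos'].round(2))
E
```

```text
t 13.53 tcp [ 0.4772 -0.1335  0.2346] z [ 0.41  -0.173 -0.896] ydir 67.34 F [-0.79 -0.16  0.53] gap 0.0001 0.0
[-0.2006  0.0225] [-0.45 -0.21 -0.61  0.7   0.02 -0.05]
```

{"op": "carry_out", "data": {
  "series": [
    {"delta_rot":[0,0,0],"travel":[-0.3,0.12,-0.5],"fingers":1},
    {"delta_rot":[0,0,0],"travel":[-0.3,0.12,-1],"fingers":1},
    {"delta_rot":[0,0,0],"travel":[0,0,-1],"fingers":1},
    {"delta_rot":[0,0,0],"travel":[0,0,-1],"fingers":1},
    {"delta_rot":[0,0,0],"travel":[0,0,-1],"fingers":1}
  ]
}}

```text
clock: 14.15
tcp_pos: [0.4596, -0.1262, 0.1206]
orientation: [0.225, 0.191, 0.954, -0.046]
wrist_force: [-0.4, -0.8, -0.6]
finger_gap: 0.0001
grip_force: 0.0
```

{"op": "carry_out", "data": {
  "series": [
    {"delta_rot":[0,0,0],"travel":[0,0,-0.15],"fingers":1},
    {"delta_rot":[0,0,0],"travel":[0,0,0],"fingers":1}
  ]
}}

```text
clock: 14.4
tcp_pos: [0.461, -0.1269, 0.1187]
orientation: [0.225, 0.191, 0.954, -0.046]
wrist_force: [0.3, -0.3, 0.1]
finger_gap: -0.0003
grip_force: 0.0
```

```bash
python3 - <<'E'
from h import *
st(); s=env.get_state(); print(cab(s['tcp_pos']),s['joint_pos'].round(2))
E
```

```text
t 14.4 tcp [ 0.461  -0.1269  0.1187] z [ 0.412 -0.173 -0.895] ydir 67.34 F [ 0.33 -0.25  0.14] gap -0.0003 0.0
[-0.2181  0.0224] [-0.45 -0.13 -0.87  0.37  0.02 -0.05]
```

{"op": "carry_out", "data": {
  "series": [
    {"delta_rot":[0,0,0],"travel":[0.3,-0.125,0],"fingers":1},
    {"delta_rot":[0,0,0],"travel":[0.3,-0.125,0],"fingers":1},
    {"delta_rot":[0,0,0],"travel":[0.3,-0.125,0],"fingers":1},
    {"delta_rot":[0,0,0],"travel":[0.2,-0.083,0],"fingers":1},
    {"delta_rot":[0,0,0],"travel":[0.2,-0.083,0],"fingers":1}
  ]
}}

```text
clock: 15.02
tcp_pos: [0.4941, -0.1408, 0.1185]
orientation: [0.224, 0.191, 0.954, -0.046]
wrist_force: [-2.1, 0.3, 0.8]
finger_gap: 0.0001
grip_force: 0.8
```

{"op": "carry_out", "data": {
  "series": [
    {"delta_rot":[0,0,0],"travel":[0.2,-0.083,0],"fingers":1},
    {"delta_rot":[0,0,0],"travel":[0.2,-0.083,0],"fingers":1},
    {"delta_rot":[0,0,0],"travel":[0.2,-0.083,0],"fingers":1},
    {"delta_rot":[0,0,0],"travel":[0.2,-0.083,0],"fingers":1},
    {"delta_rot":[0,0,0],"travel":[0.2,-0.083,0],"fingers":1}
  ]
}}

```text
clock: 15.65
tcp_pos: [0.5191, -0.1511, 0.1185]
orientation: [0.225, 0.191, 0.954, -0.046]
wrist_force: [-2.3, 1.1, -1.5]
finger_gap: 0.0001
grip_force: 1.5
```

```bash
python3 - <<'E'
from h import *
st(); s=env.get_state(); print(cab(s['tcp_pos']),s['joint_pos'].round(2))
E
```

```text
t 15.65 tcp [ 0.5191 -0.1511  0.1185] z [ 0.411 -0.173 -0.895] ydir 67.34 F [-2.27  1.05 -1.46] gap 0.0001 1.5
[-0.1552  0.0224] [-0.44  0.   -0.75  0.36  0.02 -0.04]
```

{"op": "carry_out", "data": {
  "series": [
    {"delta_rot":[-0.19,-0.46,0],"travel":[0.2,-0.083,0],"fingers":1},
    {"delta_rot":[-0.19,-0.46,0],"travel":[0.2,-0.083,0],"fingers":1},
    {"delta_rot":[-0.19,-0.46,0],"travel":[0.2,-0.083,0],"fingers":1},
    {"delta_rot":[-0.19,-0.46,0],"travel":[0.2,-0.083,0],"fingers":1},
    {"delta_rot":[-0.19,-0.46,0],"travel":[0.2,-0.083,0],"fingers":1}
  ]
}}

```text
clock: 16.27
tcp_pos: [0.5447, -0.1619, 0.1195]
orientation: [0.343, 0.184, 0.919, -0.069]
wrist_force: [-0.7, 1.2, -1.7]
finger_gap: -0.0001
grip_force: 0.8
```

```bash
python3 - <<'E'
from h import *
st(); s=env.get_state(); print(cab(s['tcp_pos']),s['joint_pos'].round(2))
r=snap('scene','s5'); cv2.imwrite('pics/s5c.png',cv2.resize(r['color'][200:370,290:500,::-1],(735,595),interpolation=cv2.INTER_CUBIC))
E
```

```text
t 16.27 tcp [ 0.5447 -0.1619  0.1195] z [ 0.605 -0.253 -0.755] ydir 67.31 F [-0.74  1.15 -1.66] gap -0.0001 0.8
[-0.1274  0.0223] [-0.45 -0.02 -0.97 -0.09  0.03 -0.04]
```

View pics/s5c.png

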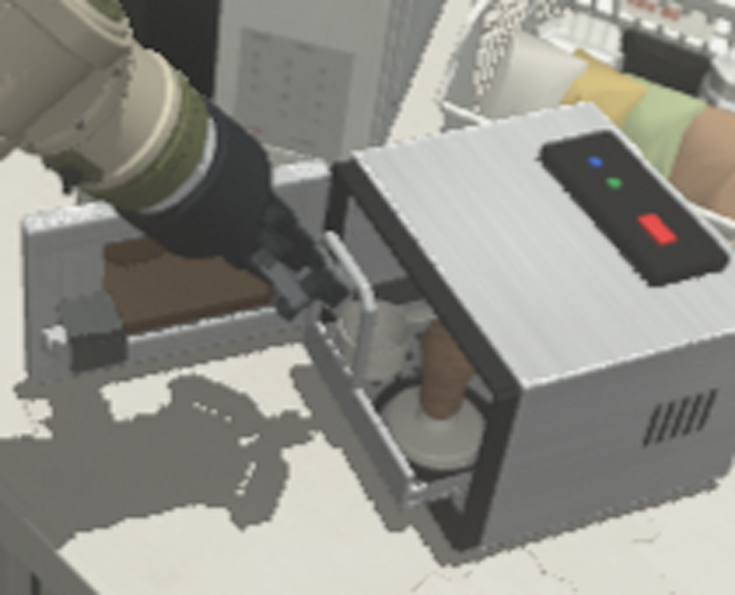

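The tamper is upright in the ring at (435,425), and the closed fingers push the bail bar at (345,265). The tray has about 35 mm left. I continue.

{"op": "carry_out", "data": {
  "series": [
    {"delta_rot":[0,0,0],"travel":[0.2,-0.083,0],"fingers":1},
    {"delta_rot":[0,0,0],"travel":[0.2,-0.083,0],"fingers":1},
    {"delta_rot":[0,0,0],"travel":[0.2,-0.083,0],"fingers":1},
    {"delta_rot":[0,0,0],"travel":[0.2,-0.083,0],"fingers":1},
    {"delta_rot":[0,0,0],"travel":[0.1,-0.042,0],"fingers":1}
  ]
}}

```text
clock: 16.95
tcp_pos: [0.5677, -0.1714, 0.1196]
orientation: [0.342, 0.184, 0.919, -0.069]
wrist_force: [-2.2, 0.8, 1.3]
finger_gap: -0.0
grip_force: 0.9
```

```bash
python3 - <<'E'
from h import *
st(); s=env.get_state(); print(cab(s['tcp_pos']),s['joint_pos'].round(2))
E
```

```text
t 16.95 tcp [ 0.5677 -0.1714  0.1196] z [ 0.604 -0.253 -0.756] ydir 67.32 F [-2.16  0.78  1.29] gap -0.0 0.9
[-0.1025  0.0224] [-0.44  0.02 -0.92 -0.08  0.03 -0.04]
```

Small steps now, until the end stop is felt.

{"op": "carry_out", "data": {
  "series": [
    {"delta_rot":[0,0,0],"travel":[0.08,-0.033,0],"fingers":1},
    {"delta_rot":[0,0,0],"travel":[0.08,-0.033,0],"fingers":1},
    {"delta_rot":[0,0,0],"travel":[0.06,-0.025,0],"fingers":1}
  ]
}}

```text
clock: 17.32
tcp_pos: [0.5726, -0.1734, 0.1194]
orientation: [0.342, 0.184, 0.919, -0.069]
wrist_force: [-1.9, 0.1, 1.1]
finger_gap: 0.0
grip_force: 0.8
```

{"op": "carry_out", "data": {
  "series": [
    {"delta_rot":[0,0,0],"travel":[0.06,-0.025,0],"fingers":1},
    {"delta_rot":[0,0,0],"travel":[0.06,-0.025,0],"fingers":1}
  ]
}}

```text
clock: 17.58
tcp_pos: [0.5753, -0.1745, 0.1191]
orientation: [0.342, 0.184, 0.919, -0.069]
wrist_force: [-1.6, 0.3, 1.0]
finger_gap: -0.0003
grip_force: 0.9
```

{"op": "carry_out", "data": {
  "series": [
    {"delta_rot":[0,0,0],"travel":[0.06,-0.025,0],"fingers":1},
    {"delta_rot":[0,0,0],"travel":[0.06,-0.025,0],"fingers":1}
  ]
}}

```text
clock: 17.82
tcp_pos: [0.5783, -0.1758, 0.119]
orientation: [0.342, 0.184, 0.919, -0.069]
wrist_force: [-1.3, 0.5, 2.0]
finger_gap: -0.0001
grip_force: 0.9
```

{"op": "carry_out", "data": {
  "series": [
    {"delta_rot":[0,0,0],"travel":[0.06,-0.025,0],"fingers":1},
    {"delta_rot":[0,0,0],"travel":[0,0,0],"fingers":1}
  ]
}}

```text
clock: 18.08
tcp_pos: [0.5799, -0.1765, 0.119]
orientation: [0.342, 0.184, 0.919, -0.069]
wrist_force: [0.2, 1.0, 0.9]
finger_gap: 0.0002
grip_force: 0.0
```

{"op": "carry_out", "data": {
  "series": [
    {"delta_rot":[0,0,0],"travel":[0.06,-0.025,0],"fingers":1},
    {"delta_rot":[0,0,0],"travel":[0.06,-0.025,0],"fingers":1}
  ]
}}

```text
clock: 18.32
tcp_pos: [0.5824, -0.1775, 0.1187]
orientation: [0.341, 0.184, 0.919, -0.069]
wrist_force: [-6.2, 2.7, 4.3]
finger_gap: 0.0001
grip_force: 3.9
```

{"op": "carry_out", "data": {
  "series": [
    {"delta_rot":[0,0,0],"travel":[0.06,-0.025,0],"fingers":1},
    {"delta_rot":[0,0,0],"travel":[0.04,-0.017,0],"fingers":1}
  ]
}}

```text
clock: 18.58
tcp_pos: [0.583, -0.1776, 0.1166]
orientation: [0.339, 0.184, 0.92, -0.068]
wrist_force: [-7.7, 3.2, 1.5]
finger_gap: 0.0001
grip_force: 3.1
```

```bash
python3 - <<'E'
from h import *
st(); s=env.get_state(); print(cab(s['tcp_pos']))
r=snap('scene','s6'); cv2.imwrite('pics/s6c.png',cv2.resize(r['color'][230:360,350:470,::-1],(554,600),interpolation=cv2.INTER_CUBIC))
E
```

```text
t 18.57 tcp [ 0.583  -0.1776  0.1166] z [ 0.599 -0.251 -0.76 ] ydir 67.32 F [-7.74  3.21  1.51] gap 0.0001 3.1
[-0.086   0.0226]
```

View pics/s6c.png

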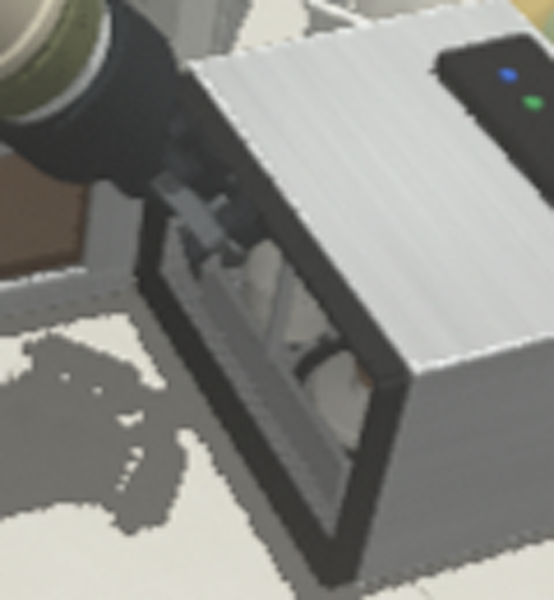

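The tray's lip lies just behind the flange; its top edge runs about (205,255)–(350,460), and the hand is at the bar. I'll check this against the model for home and for 10 mm out.

```bash
python3 - <<'E'
from h import *
r=load('s6'); c,s=np.cos(-.3948),np.sin(-.3948)
for t in(0,.01,.02):
    for x,y,z in((-.08,-.06,.054),(-.08,0,.054),(-.08,0,.03),(-.078,.0017,.128)):
        x-=t; q=w2px(r,(.6537+c*x-s*y,-.2315+s*x+c*y,z)); print(t,y,z,((q-[350,230])*600/130).round())
E
```

```text
0 -0.06 0.054 [332. 459.]
0 0 0.054 [266. 359.]
0 0 0.03 [259. 394.]
0 0.0017 0.128 [293. 241.]
0.01 -0.06 0.054 [311. 464.]
0.01 0 0.054 [247. 364.]
0.01 0 0.03 [240. 399.]
0.01 0.0017 0.128 [272. 246.]
0.02 -0.06 0.054 [291. 470.]
0.02 0 0.054 [227. 370.]
0.02 0 0.03 [220. 404.]
0.02 0.0017 0.128 [251. 251.]
```

At y=359 the lip edge is near x=277, which matches tray = home, and the firm resistance confirms the stop. Retreat, lift and go upright, then over to the outer side of the door.

{"op": "carry_out", "data": {
  "series": [
    {"delta_rot":[0,0,0],"travel":[-0.5,0.2,0],"fingers":1},
    {"delta_rot":[0,0,0],"travel":[-0.6,0.25,0],"fingers":1},
    {"delta_rot":[0,0,0],"travel":[-0.6,0.25,0.5],"fingers":1},
    {"delta_rot":[0.385,0.923,0],"travel":[-0.4,0.17,1],"fingers":1},
    {"delta_rot":[0.385,0.923,0],"travel":[0,0,1],"fingers":1}
  ]
}}

```text
clock: 19.25
tcp_pos: [0.53, -0.1556, 0.1818]
orientation: [0.246, 0.19, 0.949, -0.05]
wrist_force: [2.5, -1.2, 0.1]
finger_gap: 0.0001
grip_force: 0.0
```

{"op": "carry_out", "data": {
  "series": [
    {"delta_rot":[0.385,0.923,0],"travel":[0,0,1],"fingers":1},
    {"delta_rot":[0.385,0.923,0],"travel":[0,0,1],"fingers":1},
    {"delta_rot":[0.385,0.923,0],"travel":[0,0,0.5],"fingers":1},
    {"delta_rot":[0.385,0.923,0],"travel":[0,0,0],"fingers":1},
    {"delta_rot":[0.385,0.923,0],"travel":[0,0,0],"fingers":1}
  ]
}}

```text
clock: 19.88
tcp_pos: [0.5325, -0.1568, 0.2452]
orientation: [0.006, 0.196, 0.981, -0.002]
wrist_force: [-0.3, 0.2, 0.7]
finger_gap: -0.0
grip_force: 0.0
```

```bash
python3 - <<'E'
from h import *
st(); s=env.get_state(); print(cab(s['tcp_pos']))
# door state from top camera: free-edge check
r=snap('top','t7'); c,sn=np.cos(-.3948),np.sin(-.3948)
W=lambda x,y:np.array([.6537+c*x-sn*y,-.2315+sn*x+c*y])
prev=None
for th in np.r_[1.62,np.arange(1.6,-.01,-.1)]:
    d=.008+.011*abs(np.cos(th))+.0145*abs(np.sin(th))
    p=W(-.101-.165*np.sin(th)-d*np.cos(th), .096-.165*np.cos(th)+d*np.sin(th)); print(round(th,2),p.round(4),(p-prev).round(4)/.025 if prev is not None else ''); prev=p
E
```

```text
t 19.88 tcp [ 0.5325 -0.1568  0.2452] z [ 0.01  -0.005 -1.   ] ydir 67.35 F [-0.33  0.18  0.71] gap -0.0 0.0
[-0.1406  0.0223]
1.62 [ 0.4583 -0.0124] 
1.6 [ 0.4564 -0.0154] [-0.076 -0.12 ]
1.5 [ 0.4484 -0.0295] [-0.32  -0.564]
1.4 [ 0.4419 -0.0438] [-0.26  -0.576]
1.3 [ 0.4367 -0.0589] [-0.204 -0.604]
1.2 [ 0.4331 -0.0746] [-0.148 -0.628]
1.1 [ 0.4309 -0.0907] [-0.088 -0.644]
1.0 [ 0.4304 -0.1072] [-0.02 -0.66]
0.9 [ 0.4315 -0.1238] [ 0.044 -0.664]
0.8 [ 0.4343 -0.1404] [ 0.112 -0.664]
0.7 [ 0.4389 -0.1568] [ 0.184 -0.656]
0.6 [ 0.4453 -0.1727] [ 0.252 -0.64 ]
0.5 [ 0.4533 -0.1881] [ 0.32  -0.616]
0.4 [ 0.463  -0.2026] [ 0.388 -0.584]
0.3 [ 0.4742 -0.2162] [ 0.452 -0.544]
0.2 [ 0.487  -0.2286] [ 0.512 -0.496]
0.1 [ 0.5011 -0.2396] [ 0.564 -0.44 ]
-0.0 [ 0.5164 -0.249 ] [ 0.612 -0.38 ]
```

{"op": "carry_out", "data": {
  "series": [
    {"delta_rot":[0,0,0],"travel":[-0.31,0.86,0],"fingers":1},
    {"delta_rot":[0,0,0],"travel":[-0.31,0.86,0],"fingers":1},
    {"delta_rot":[0,0,0],"travel":[-0.31,0.86,0],"fingers":1},
    {"delta_rot":[0,0,0],"travel":[-0.31,0.86,0],"fingers":1},
    {"delta_rot":[0,0,0],"travel":[-0.31,0.86,0],"fingers":1}
  ]
}}

```text
clock: 20.55
tcp_pos: [0.493, -0.0475, 0.2445]
orientation: [0.007, 0.196, 0.981, -0.002]
wrist_force: [-0.2, -0.0, 0.8]
finger_gap: 0.0001
grip_force: 0.0
```

{"op": "carry_out", "data": {
  "series": [
    {"delta_rot":[0,0,0],"travel":[-0.31,0.86,0],"fingers":1},
    {"delta_rot":[0,0,0],"travel":[-0.31,0.86,0],"fingers":1},
    {"delta_rot":[0,0,0],"travel":[-0.31,0.86,0],"fingers":1},
    {"delta_rot":[0,0,0],"travel":[0,0,-1],"fingers":1},
    {"delta_rot":[0,0,0],"travel":[0,0,-0.5],"fingers":1}
  ]
}}

```text
clock: 21.18
tcp_pos: [0.4696, 0.0163, 0.2059]
orientation: [0.006, 0.196, 0.981, -0.002]
wrist_force: [0.7, 0.1, 0.9]
finger_gap: -0.0
grip_force: 0.0
```

```bash
python3 - <<'E'
from h import *
st(); r=wsnap('w7'); print(cab(env.get_state()['tcp_pos']))
cv2.imwrite('pics/w7s.png',r['color'][:,:,::-1])
c,sn=np.cos(-.3948),np.sin(-.3948)
W=lambda x,y:np.array([.6537+c*x-sn*y,-.2315+sn*x+c*y])
for th in(1.42,1.5,1.57,1.62):
  for rr in(.12,.194):
    for n in (.008,-.008):
      p=W(-.101-rr*np.sin(th)-n*np.cos(th), .096-rr*np.cos(th)+n*np.sin(th)); print(th,rr,n,w2f(r,(*p,.148)).round())
E
```

```text
t 21.18 tcp [0.4696 0.0163 0.2059] z [ 0.011 -0.005 -1.   ] ydir 67.43 F [0.73 0.1  0.92] gap -0.0 0.0
[-0.2657  0.1575]
1.42 0.12 0.008 [210. 320.]
1.42 0.12 -0.008 [188. 322.]
1.42 0.194 0.008 [181. 206.]
1.42 0.194 -0.008 [157. 211.]
1.5 0.12 0.008 [225. 320.]
1.5 0.12 -0.008 [201. 321.]
1.5 0.194 0.008 [205. 204.]
1.5 0.194 -0.008 [180. 207.]
1.57 0.12 0.008 [238. 321.]
1.57 0.12 -0.008 [213. 320.]
1.57 0.194 0.008 [228. 204.]
1.57 0.194 -0.008 [201. 204.]
1.62 0.12 0.008 [247. 322.]
1.62 0.12 -0.008 [222. 320.]
1.62 0.194 0.008 [245. 205.]
1.62 0.194 -0.008 [218. 204.]
```

View pics/w7s.png

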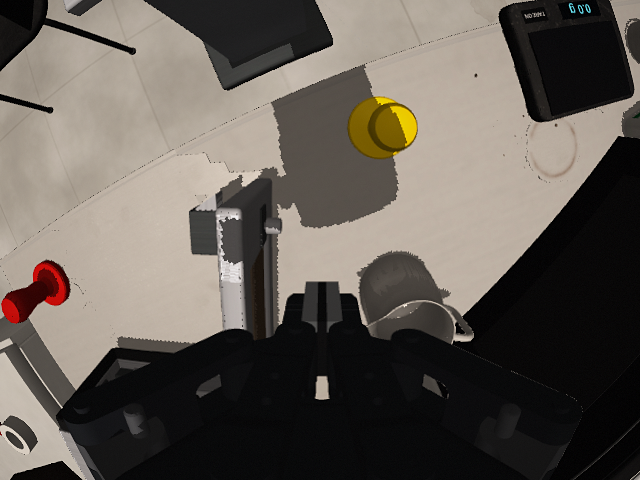

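The door's free edge top shows at (218–242,207), consistent with 1.62 rad. The closed fingers are at (322,285), between the door and the pitcher (rim at 365+). Descend and begin the push.

{"op": "carry_out", "data": {
  "series": [
    {"delta_rot":[0,0,0],"travel":[0,0,-1],"fingers":1},
    {"delta_rot":[0,0,0],"travel":[0,0,-1],"fingers":1},
    {"delta_rot":[0,0,0],"travel":[0,0,-1],"fingers":1},
    {"delta_rot":[0,0,0],"travel":[0,0,-0.8],"fingers":1},
    {"delta_rot":[0,0,0],"travel":[0,0,0],"fingers":1}
  ]
}}

```text
clock: 21.85
tcp_pos: [0.4695, 0.0152, 0.1106]
orientation: [0.005, 0.197, 0.98, -0.002]
wrist_force: [-0.5, 0.1, 0.2]
finger_gap: 0.0
grip_force: 0.0
```

{"op": "carry_out", "data": {
  "series": [
    {"delta_rot":[0,0,0],"travel":[-0.16,-0.37,0],"fingers":1},
    {"delta_rot":[0,0,0],"travel":[-0.16,-0.37,0],"fingers":1},
    {"delta_rot":[0,0,0],"travel":[-0.16,-0.37,0],"fingers":1},
    {"delta_rot":[0,0,0],"travel":[-0.18,-0.35,0],"fingers":1},
    {"delta_rot":[0,0,0],"travel":[-0.18,-0.3,0],"fingers":1}
  ]
}}

```text
clock: 22.48
tcp_pos: [0.4497, -0.0296, 0.1118]
orientation: [0.006, 0.197, 0.98, -0.002]
wrist_force: [0.6, 0.9, 0.0]
finger_gap: 0.0001
grip_force: 0.5
```

{"op": "carry_out", "data": {
  "series": [
    {"delta_rot":[0,0,0],"travel":[-0.22,-0.4,0],"fingers":1},
    {"delta_rot":[0,0,0],"travel":[-0.17,-0.41,0],"fingers":1},
    {"delta_rot":[0,0,0],"travel":[-0.15,-0.42,0],"fingers":1},
    {"delta_rot":[0,0,0],"travel":[-0.12,-0.43,0],"fingers":1},
    {"delta_rot":[0,0,0],"travel":[-0.09,-0.44,0],"fingers":1}
  ]
}}

```text
clock: 23.1
tcp_pos: [0.4307, -0.0821, 0.1115]
orientation: [0.006, 0.196, 0.981, -0.002]
wrist_force: [0.7, 0.9, -0.1]
finger_gap: -0.0003
grip_force: 0.5
```

{"op": "carry_out", "data": {
  "series": [
    {"delta_rot":[0,0,0],"travel":[-0.05,-0.45,0],"fingers":1},
    {"delta_rot":[0,0,0],"travel":[-0.03,-0.46,0],"fingers":1},
    {"delta_rot":[0,0,0],"travel":[0,-0.46,0],"fingers":1},
    {"delta_rot":[0,0,0],"travel":[0.03,-0.46,0],"fingers":1},
    {"delta_rot":[0,0,0],"travel":[0.06,-0.46,0],"fingers":1}
  ]
}}

```text
clock: 23.72
tcp_pos: [0.4313, -0.1394, 0.1115]
orientation: [0.006, 0.196, 0.981, -0.002]
wrist_force: [-0.7, 1.0, -0.3]
finger_gap: 0.0
grip_force: 0.5
```

{"op": "carry_out", "data": {
  "series": [
    {"delta_rot":[0,0,0],"travel":[0.09,-0.46,0],"fingers":1},
    {"delta_rot":[0,0,0],"travel":[0.12,-0.46,0],"fingers":1},
    {"delta_rot":[0,0,0],"travel":[0.15,-0.455,0],"fingers":1},
    {"delta_rot":[0,0,0],"travel":[0.18,-0.445,0],"fingers":1},
    {"delta_rot":[0,0,0],"travel":[0.21,-0.435,0],"fingers":1}
  ]
}}

```text
clock: 24.35
tcp_pos: [0.4503, -0.1958, 0.1114]
orientation: [0.006, 0.196, 0.981, -0.002]
wrist_force: [-1.1, 0.5, -0.8]
finger_gap: -0.0003
grip_force: 0.5
```

{"op": "carry_out", "data": {
  "series": [
    {"delta_rot":[0,0,0],"travel":[0.32,-0.28,0],"fingers":1},
    {"delta_rot":[0,0,0],"travel":[0.32,-0.28,0],"fingers":1},
    {"delta_rot":[0,0,0],"travel":[0.32,-0.27,0],"fingers":1},
    {"delta_rot":[0,0,0],"travel":[0.26,-0.25,0],"fingers":1},
    {"delta_rot":[0,0,0],"travel":[0.2,-0.2,0],"fingers":1}
  ]
}}

```text
clock: 24.98
tcp_pos: [0.4861, -0.2273, 0.1115]
orientation: [0.006, 0.196, 0.981, -0.001]
wrist_force: [-0.8, 0.8, -0.4]
finger_gap: 0.0
grip_force: 0.4
```

```bash
cat >> h.py <<'E'
def door():
    s=env.get_state(); p=cab(s['tcp_pos'])-[-.101,.096]; th=.3
    for _ in range(30):
        d=.008+.011*abs(np.cos(th))+.0145*abs(np.sin(th)); R=np.hypot(*p); th=np.arctan2(-p[0],-p[1])-np.arcsin(d/R)
    f=s['wrist_force']; print('theta',th.round(3),'r',np.sqrt(R*R-d*d).round(4),'Fcabx',(.923*f[0]-.385*f[1]).round(1))
E
python3 -c "
from h import *
st();door()"
```

```text
t 24.98 tcp [ 0.4861 -0.2273  0.1115] z [ 0.011 -0.005 -1.   ] ydir 67.37 F [-0.84  0.79 -0.38] gap 0.0 0.4
theta 0.209 r 0.1647 Fcabx -1.1
```

{"op": "carry_out", "data": {
  "series": [
    {"delta_rot":[0,0,0],"travel":[0.13,-0.1,0],"fingers":1},
    {"delta_rot":[0,0,0],"travel":[0.13,-0.1,0],"fingers":1},
    {"delta_rot":[0,0,0],"travel":[0.12,-0.09,0],"fingers":1}
  ]
}}

```text
clock: 25.35
tcp_pos: [0.4951, -0.2343, 0.1115]
orientation: [0.006, 0.196, 0.981, -0.002]
wrist_force: [-0.5, 1.1, 0.1]
finger_gap: -0.0003
grip_force: 0.4
```

{"op": "carry_out", "data": {
  "series": [
    {"delta_rot":[0,0,0],"travel":[0.07,-0.05,0],"fingers":1},
    {"delta_rot":[0,0,0],"travel":[0.07,-0.05,0],"fingers":1}
  ]
}}

```text
clock: 25.6
tcp_pos: [0.4985, -0.2368, 0.1115]
orientation: [0.006, 0.196, 0.981, -0.002]
wrist_force: [0.5, 1.1, 0.1]
finger_gap: -0.0003
grip_force: 0.4
```

```bash
python3 -c "
from h import *
st();door()"
```

```text
t 25.6 tcp [ 0.4985 -0.2368  0.1115] z [ 0.011 -0.005 -1.   ] ydir 67.35 F [0.45 1.09 0.1 ] gap -0.0003 0.4
theta 0.12 r 0.1643 Fcabx -0.0
```

{"op": "carry_out", "data": {
  "series": [
    {"delta_rot":[0,0,0],"travel":[0.034,-0.021,0],"fingers":1},
    {"delta_rot":[0,0,0],"travel":[0.034,-0.021,0],"fingers":1},
    {"delta_rot":[0,0,0],"travel":[0.034,-0.021,0],"fingers":1}
  ]
}}

```text
clock: 25.98
tcp_pos: [0.501, -0.2384, 0.1115]
orientation: [0.006, 0.196, 0.981, -0.002]
wrist_force: [-0.8, 0.3, 0.7]
finger_gap: -0.0001
grip_force: 0.4
```

{"op": "carry_out", "data": {
  "series": [
    {"delta_rot":[0,0,0],"travel":[0.034,-0.021,0],"fingers":1},
    {"delta_rot":[0,0,0],"travel":[0.034,-0.021,0],"fingers":1},
    {"delta_rot":[0,0,0],"travel":[0.034,-0.021,0],"fingers":1}
  ]
}}

```text
clock: 26.35
tcp_pos: [0.5036, -0.24, 0.1115]
orientation: [0.006, 0.196, 0.981, -0.002]
wrist_force: [-0.6, 0.9, 0.9]
finger_gap: 0.0002
grip_force: 0.4
```

{"op": "carry_out", "data": {
  "series": [
    {"delta_rot":[0,0,0],"travel":[0.034,-0.02,0],"fingers":1},
    {"delta_rot":[0,0,0],"travel":[0.034,-0.02,0],"fingers":1}
  ]
}}

```text
clock: 26.6
tcp_pos: [0.5053, -0.241, 0.1115]
orientation: [0.006, 0.196, 0.981, -0.002]
wrist_force: [-0.9, 0.4, 0.5]
finger_gap: 0.0002
grip_force: 0.4
```

{"op": "carry_out", "data": {
  "series": [
    {"delta_rot":[0,0,0],"travel":[0.034,-0.02,0],"fingers":1},
    {"delta_rot":[0,0,0],"travel":[0.034,-0.02,0],"fingers":1}
  ]
}}

```text
clock: 26.85
tcp_pos: [0.5065, -0.2417, 0.1115]
orientation: [0.005, 0.196, 0.981, -0.001]
wrist_force: [-3.2, 2.5, 1.7]
finger_gap: -0.0003
grip_force: 2.0
```

{"op": "carry_out", "data": {
  "series": [
    {"delta_rot":[0,0,0],"travel":[0.034,-0.018,0],"fingers":1},
    {"delta_rot":[0,0,0],"travel":[0,0,0],"fingers":1}
  ]
}}

```text
clock: 27.1
tcp_pos: [0.5067, -0.2418, 0.1114]
orientation: [0.005, 0.196, 0.981, -0.001]
wrist_force: [-5.2, 1.9, 3.5]
finger_gap: -0.0001
grip_force: 2.7
```

{"op": "carry_out", "data": {
  "series": [
    {"delta_rot":[0,0,0],"travel":[0.034,-0.018,0],"fingers":1},
    {"delta_rot":[0,0,0],"travel":[0,0,0],"fingers":1}
  ]
}}

```text
clock: 27.35
tcp_pos: [0.5072, -0.242, 0.1114]
orientation: [0.004, 0.196, 0.981, -0.001]
wrist_force: [-5.7, 3.3, 4.3]
finger_gap: -0.0002
grip_force: 3.3
```

{"op": "carry_out", "data": {
  "series": [
    {"delta_rot":[0,0,0],"travel":[0.034,-0.018,0],"fingers":1},
    {"delta_rot":[0,0,0],"travel":[0,0,0],"fingers":1}
  ]
}}

```text
clock: 27.6
tcp_pos: [0.5078, -0.2424, 0.1114]
orientation: [0.004, 0.196, 0.981, -0.001]
wrist_force: [-6.9, 3.4, 5.3]
finger_gap: -0.0
grip_force: 3.6
```

```bash
python3 -c "
from h import *
st();door();print(env.get_state()['ft_torque'])"
```

```text
t 27.6 tcp [ 0.5078 -0.2424  0.1114] z [ 0.008 -0.004 -1.   ] ydir 67.34 F [-6.91  3.43  5.34] gap -0.0 3.6
theta 0.059 r 0.1637 Fcabx -7.7
[ 0.59904537  1.30033562 -0.01349499]
```

{"op": "carry_out", "data": {
  "series": [
    {"delta_rot":[0,0,0],"travel":[0.034,-0.018,0.02],"fingers":1},
    {"delta_rot":[0,0,0],"travel":[0,0,0],"fingers":1}
  ]
}}

```text
clock: 27.85
tcp_pos: [0.5082, -0.2426, 0.1114]
orientation: [0.004, 0.196, 0.981, -0.001]
wrist_force: [-6.4, 2.8, 2.7]
finger_gap: 0.0003
grip_force: 3.7
```

{"op": "carry_out", "data": {
  "series": [
    {"delta_rot":[0,0,0],"travel":[0.034,-0.018,0.02],"fingers":1},
    {"delta_rot":[0,0,0],"travel":[0,0,0],"fingers":1}
  ]
}}

```text
clock: 28.1
tcp_pos: [0.5087, -0.2429, 0.1115]
orientation: [0.003, 0.196, 0.981, -0.001]
wrist_force: [-7.8, 2.8, 1.8]
finger_gap: -0.0001
grip_force: 3.8
```

{"op": "carry_out", "data": {
  "series": [
    {"delta_rot":[0,0,0],"travel":[0.034,-0.018,0],"fingers":1},
    {"delta_rot":[0,0,0],"travel":[0,0,0],"fingers":1}
  ]
}}

```text
clock: 28.35
tcp_pos: [0.5094, -0.2433, 0.1115]
orientation: [0.003, 0.196, 0.981, -0.001]
wrist_force: [-8.0, 2.8, 2.1]
finger_gap: -0.0003
grip_force: 3.9
```

{"op": "carry_out", "data": {
  "series": [
    {"delta_rot":[0,0,0],"travel":[0.034,-0.018,0],"fingers":1},
    {"delta_rot":[0,0,0],"travel":[0,0,0],"fingers":1}
  ]
}}

```text
clock: 28.6
tcp_pos: [0.5101, -0.2437, 0.1115]
orientation: [0.003, 0.197, 0.98, -0.001]
wrist_force: [-7.5, 3.1, 1.5]
finger_gap: -0.0002
grip_force: 4.1
```

{"op": "carry_out", "data": {
  "series": [
    {"delta_rot":[0,0,0],"travel":[0.034,-0.018,0],"fingers":1},
    {"delta_rot":[0,0,0],"travel":[0,0,0],"fingers":1}
  ]
}}

```text
clock: 28.85
tcp_pos: [0.5109, -0.2441, 0.1115]
orientation: [0.003, 0.197, 0.98, -0.001]
wrist_force: [-8.0, 3.9, 2.4]
finger_gap: 0.0003
grip_force: 4.2
```

{"op": "carry_out", "data": {
  "series": [
    {"delta_rot":[0,0,0],"travel":[0.034,-0.018,0],"fingers":1},
    {"delta_rot":[0,0,0],"travel":[0,0,0],"fingers":1}
  ]
}}

```text
clock: 29.1
tcp_pos: [0.5117, -0.2445, 0.1115]
orientation: [0.003, 0.197, 0.98, -0.001]
wrist_force: [-8.8, 3.4, 2.4]
finger_gap: 0.0004
grip_force: 4.4
```

```bash
python3 -c "
from h import *
st();door();print(env.get_state()['ft_torque'])"
```

```text
t 29.1 tcp [ 0.5117 -0.2445  0.1115] z [ 0.005 -0.003 -1.   ] ydir 67.34 F [-8.83  3.41  2.44] gap 0.0004 4.4
theta 0.034 r 0.1634 Fcabx -9.5
[ 0.67321455  1.6163391  -0.060147  ]
```

{"op": "carry_out", "data": {
  "series": [
    {"delta_rot":[0,0,0],"travel":[0.027,-0.014,0],"fingers":1},
    {"delta_rot":[0,0,0],"travel":[0,0,0],"fingers":1}
  ]
}}

```text
clock: 29.35
tcp_pos: [0.5122, -0.2448, 0.1115]
orientation: [0.003, 0.197, 0.98, -0.001]
wrist_force: [-8.7, 3.7, 4.3]
finger_gap: 0.0001
grip_force: 4.6
```

{"op": "carry_out", "data": {
  "series": [
    {"delta_rot":[0,0,0],"travel":[0.027,-0.014,0],"fingers":1},
    {"delta_rot":[0,0,0],"travel":[0,0,0],"fingers":1}
  ]
}}

```text
clock: 29.6
tcp_pos: [0.5128, -0.2451, 0.1115]
orientation: [0.003, 0.197, 0.98, -0.001]
wrist_force: [-8.5, 3.0, 3.3]
finger_gap: 0.0003
grip_force: 4.8
```

{"op": "carry_out", "data": {
  "series": [
    {"delta_rot":[0,0,0],"travel":[0.027,-0.013,0],"fingers":1},
    {"delta_rot":[0,0,0],"travel":[0,0,0],"fingers":1}
  ]
}}

```text
clock: 29.85
tcp_pos: [0.5135, -0.2455, 0.1115]
orientation: [0.003, 0.197, 0.98, -0.001]
wrist_force: [-7.9, 2.6, 3.5]
finger_gap: 0.0001
grip_force: 4.7
```

{"op": "carry_out", "data": {
  "series": [
    {"delta_rot":[0,0,0],"travel":[0.02,-0.01,0],"fingers":1},
    {"delta_rot":[0,0,0],"travel":[0,0,0],"fingers":1}
  ]
}}

```text
clock: 30.1
tcp_pos: [0.5139, -0.2456, 0.1115]
orientation: [0.002, 0.197, 0.981, -0.001]
wrist_force: [-9.2, 4.3, 4.2]
finger_gap: 0.0
grip_force: 4.9
```

{"op": "carry_out", "data": {
  "series": [
    {"delta_rot":[0,0,0],"travel":[0.02,-0.01,0],"fingers":1},
    {"delta_rot":[0,0,0],"travel":[0,0,0],"fingers":1}
  ]
}}

```text
clock: 30.35
tcp_pos: [0.5143, -0.2459, 0.1115]
orientation: [0.002, 0.197, 0.98, -0.001]
wrist_force: [-9.9, 4.4, 3.9]
finger_gap: 0.0002
grip_force: 5.0
```

{"op": "carry_out", "data": {
  "series": [
    {"delta_rot":[0,0,0],"travel":[0.02,-0.01,0.01],"fingers":1},
    {"delta_rot":[0,0,0],"travel":[0,0,0],"fingers":1}
  ]
}}

```text
clock: 30.6
tcp_pos: [0.5145, -0.246, 0.1115]
orientation: [0.002, 0.197, 0.98, -0.001]
wrist_force: [-9.1, 3.7, 3.1]
finger_gap: -0.0002
grip_force: 5.2
```

```bash
python3 -c "
from h import *
st();door()"
```

```text
t 30.6 tcp [ 0.5145 -0.246   0.1115] z [ 0.004 -0.002 -1.   ] ydir 67.33 F [-9.09  3.66  3.07] gap -0.0002 5.2
theta 0.016 r 0.1632 Fcabx -9.8
```

{"op": "carry_out", "data": {
  "series": [
    {"delta_rot":[0,0,0],"travel":[0.02,-0.01,0.01],"fingers":1},
    {"delta_rot":[0,0,0],"travel":[0,0,0],"fingers":1}
  ]
}}

```text
clock: 30.85
tcp_pos: [0.5148, -0.2461, 0.1115]
orientation: [0.002, 0.197, 0.98, -0.001]
wrist_force: [-9.5, 3.8, 2.1]
finger_gap: -0.0001
grip_force: 5.3
```

{"op": "carry_out", "data": {
  "series": [
    {"delta_rot":[0,0,0],"travel":[0.02,-0.01,0],"fingers":1},
    {"delta_rot":[0,0,0],"travel":[0,0,0],"fingers":1}
  ]
}}

```text
clock: 31.1
tcp_pos: [0.5152, -0.2463, 0.1115]
orientation: [0.002, 0.197, 0.981, -0.001]
wrist_force: [-8.8, 4.6, 3.5]
finger_gap: -0.0002
grip_force: 5.4
```

{"op": "carry_out", "data": {
  "series": [
    {"delta_rot":[0,0,0],"travel":[0.02,-0.01,0],"fingers":1},
    {"delta_rot":[0,0,0],"travel":[0,0,0],"fingers":1}
  ]
}}

```text
clock: 31.35
tcp_pos: [0.5155, -0.2465, 0.1115]
orientation: [0.001, 0.197, 0.98, -0.001]
wrist_force: [-11.6, 5.0, 3.5]
finger_gap: 0.0001
grip_force: 5.8
```

{"op": "carry_out", "data": {
  "series": [
    {"delta_rot":[0,0,0],"travel":[0.02,-0.01,0],"fingers":1},
    {"delta_rot":[0,0,0],"travel":[0,0,0],"fingers":1}
  ]
}}

```text
clock: 31.6
tcp_pos: [0.5165, -0.2469, 0.1115]
orientation: [0.002, 0.197, 0.98, -0.001]
wrist_force: [-6.6, 2.4, 0.1]
finger_gap: 0.0002
grip_force: 3.8
```

{"op": "carry_out", "data": {
  "series": [
    {"delta_rot":[0,0,0],"travel":[0.012,-0.006,0],"fingers":1}
  ]
}}

```text
clock: 31.72
tcp_pos: [0.5179, -0.2476, 0.1115]
orientation: [0.003, 0.196, 0.981, -0.001]
wrist_force: [-5.5, 1.7, -2.2]
finger_gap: 0.0001
grip_force: 2.5
```

{"op": "carry_out", "data": {
  "series": [
    {"delta_rot":[0,0,0],"travel":[0,0,0],"fingers":1}
  ]
}}

```text
clock: 31.85
tcp_pos: [0.5187, -0.248, 0.1117]
orientation: [0.004, 0.196, 0.981, -0.001]
wrist_force: [-3.9, 2.0, -1.9]
finger_gap: 0.0001
grip_force: 1.7
```

{"op": "carry_out", "data": {
  "series": [
    {"delta_rot":[0,0,0],"travel":[0,0,0],"fingers":1},
    {"delta_rot":[0,0,0],"travel":[0,0,0],"fingers":1}
  ]
}}

```text
clock: 32.1
tcp_pos: [0.5201, -0.2488, 0.1127]
orientation: [0.005, 0.196, 0.981, -0.002]
wrist_force: [-3.8, 1.2, -2.3]
finger_gap: 0.0001
grip_force: 2.0
```

```bash
python3 -c "
from h import *
st();door()"
```

```text
t 32.1 tcp [ 0.5201 -0.2488  0.1127] z [ 0.01  -0.005 -1.   ] ydir 67.35 F [-3.81  1.18 -2.31] gap 0.0001 2.0
theta -0.022 r 0.163 Fcabx -4.0
```

{"op": "carry_out", "data": {
  "series": [
    {"delta_rot":[0,0,0],"travel":[0.02,-0.01,0],"fingers":1},
    {"delta_rot":[0,0,0],"travel":[0,0,0],"fingers":1}
  ]
}}

```text
clock: 32.35
tcp_pos: [0.5207, -0.2491, 0.1128]
orientation: [0.006, 0.196, 0.981, -0.002]
wrist_force: [-4.0, 0.8, -2.7]
finger_gap: -0.0001
grip_force: 2.1
```

{"op": "carry_out", "data": {
  "series": [
    {"delta_rot":[0,0,0],"travel":[0.02,-0.01,0],"fingers":1},
    {"delta_rot":[0,0,0],"travel":[0,0,0],"fingers":1}
  ]
}}

```text
clock: 32.6
tcp_pos: [0.521, -0.2492, 0.1128]
orientation: [0.005, 0.196, 0.981, -0.002]
wrist_force: [-4.2, 2.3, -2.1]
finger_gap: 0.0002
grip_force: 2.6
```

{"op": "carry_out", "data": {
  "series": [
    {"delta_rot":[0,0,0],"travel":[0.02,-0.01,0],"fingers":1},
    {"delta_rot":[0,0,0],"travel":[0,0,0],"fingers":1}
  ]
}}

```text
clock: 32.85
tcp_pos: [0.5211, -0.2493, 0.1128]
orientation: [0.005, 0.196, 0.981, -0.001]
wrist_force: [-7.0, 1.7, -1.5]
finger_gap: 0.0002
grip_force: 3.3
```

Hard stop felt: the hand no longer advances and the force is rising, past the point where the bolt snaps. Ease off now.

{"op": "carry_out", "data": {
  "series": [
    {"delta_rot":[0,0,0],"travel":[-0.06,0.025,0],"fingers":1},
    {"delta_rot":[0,0,0],"travel":[-0.06,0.025,0],"fingers":1}
  ]
}}

```text
clock: 33.1
tcp_pos: [0.5198, -0.2488, 0.1135]
orientation: [0.007, 0.196, 0.981, -0.002]
wrist_force: [-1.7, 1.2, -2.1]
finger_gap: 0.0002
grip_force: 1.0
```

```bash
python3 -c "
from h import *
st();door();snap('top','ta')"
```

```text
t 33.1 tcp [ 0.5198 -0.2488  0.1135] z [ 0.013 -0.006 -1.   ] ydir 67.36 F [-1.71  1.16 -2.07] gap 0.0002 1.0
theta -0.021 r 0.1631 Fcabx -2.0
```

{"op": "carry_out", "data": {
  "series": [
    {"delta_rot":[0,0,0],"travel":[-0.15,0.06,0],"fingers":1},
    {"delta_rot":[0,0,0],"travel":[-0.4,0.17,0],"fingers":1},
    {"delta_rot":[0,0,0],"travel":[-0.7,0.3,0],"fingers":1},
    {"delta_rot":[0,0,0],"travel":[-0.7,0.3,0.4],"fingers":1},
    {"delta_rot":[0,0,0],"travel":[-0.7,0.3,0.6],"fingers":1}
  ]
}}

```text
clock: 33.78
tcp_pos: [0.4517, -0.2197, 0.1382]
orientation: [0.006, 0.196, 0.981, -0.002]
wrist_force: [-0.5, -0.1, 0.4]
finger_gap: -0.0001
grip_force: 0.0
```

{"op": "carry_out", "data": {
  "series": [
    {"delta_rot":[0,0,0],"travel":[0,0.8,0.6],"fingers":1},
    {"delta_rot":[0,0,0],"travel":[0,0.8,0.6],"fingers":1},
    {"delta_rot":[0,0,0],"travel":[0,0.8,0.6],"fingers":1},
    {"delta_rot":[0,0,0],"travel":[0,0.8,0.6],"fingers":1},
    {"delta_rot":[0,0,0],"travel":[0,0.8,0],"fingers":1}
  ]
}}

```text
clock: 34.4
tcp_pos: [0.4539, -0.1188, 0.1999]
orientation: [0.007, 0.196, 0.981, -0.002]
wrist_force: [0.3, 0.8, -0.6]
finger_gap: -0.0001
grip_force: 0.0
```

```bash
python3 - <<'E'
from h import *
st(); a=snap('top','tb'); A=snap('scene','sb')
# predicted top outer edge of door in scene/top for several angles, vs image gradient along it
c,sn=np.cos(-.3948),np.sin(-.3948)
W=lambda x,y:np.array([.6537+c*x-sn*y,-.2315+sn*x+c*y])
for nm,r in(('top',a),('scene',A)):
  g=cv2.cvtColor(r['color'],cv2.COLOR_RGB2GRAY).astype(np.float32); gm=np.hypot(cv2.Sobel(g,-1,1,0),cv2.Sobel(g,-1,0,1))
  sc=[]
  for th in np.arange(-.06,.2,.01):
    v=[]
    for rr in np.arange(.13,.19,.004):
      for z in((.148,)):
        p=W(-.101-rr*np.sin(th)-.008*np.cos(th), .096-rr*np.cos(th)+.008*np.sin(th)); q=w2px(r,(*p,z)).astype(np.float32)
        v.append(cv2.getRectSubPix(gm,(1,1),(float(q[0]),float(q[1])))[0,0])
    sc.append((round(th,2),int(np.mean(v))))
  print(nm,sc)
E
```

```text
t 34.4 tcp [ 0.4539 -0.1188  0.1999] z [ 0.014 -0.007 -1.   ] ydir 67.42 F [ 0.32  0.76 -0.61] gap -0.0001 0.0
top [(np.float64(-0.06), 2), (np.float64(-0.05), 2), (np.float64(-0.04), 1), (np.float64(-0.03), 1), (np.float64(-0.02), 1), (np.float64(-0.01), 2), (np.float64(0.0), 2), (np.float64(0.01), 2), (np.float64(0.02), 2), (np.float64(0.03), 2), (np.float64(0.04), 2), (np.float64(0.05), 2), (np.float64(0.06), 2), (np.float64(0.07), 2), (np.float64(0.08), 1), (np.float64(0.09), 1), (np.float64(0.1), 2), (np.float64(0.11), 2), (np.float64(0.12), 2), (np.float64(0.13), 2), (np.float64(0.14), 2), (np.float64(0.15), 2), (np.float64(0.16), 2), (np.float64(0.17), 2), (np.float64(0.18), 2), (np.float64(0.19), 2)]
scene [(np.float64(-0.06), 94), (np.float64(-0.05), 138), (np.float64(-0.04), 206), (np.float64(-0.03), 304), (np.float64(-0.02), 344), (np.float64(-0.01), 229), (np.float64(0.0), 88), (np.float64(0.01), 14), (np.float64(0.02), 5), (np.float64(0.03), 9), (np.float64(0.04), 21), (np.float64(0.05), 44), (np.float64(0.06), 56), (np.float64(0.07), 48), (np.float64(0.08), 31), (np.float64(0.09), 21), (np.float64(0.1), 19), (np.float64(0.11), 17), (np.float64(0.12), 17), (np.float64(0.13), 18), (np.float64(0.14), 14), (np.float64(0.15), 8), (np.float64(0.16), 4), (np.float64(0.17), 3), (np.float64(0.18), 3), (np.float64(0.19), 4)]
```

The scene camera finds the door's edge at about -0.02 rad, the same angle as when it was pressed. It is holding shut against the seal with the hand away, so I'm handing in.

```bash
python3 -c "
from h import *
print(env.hand_in())"
```

```text
the job is handed in; nothing more can be done
None
```

The job is handed in (no verdict was returned): the tamper stands in the tray seat, the tray is home and the door holds shut by itself at about -0.02 rad after the latch snapped, with the hand clear; I viewed 11 pictures against the limit of 10.

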